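Load the dowel drilling jig

TASK

Get the dowel jig ready for drilling: slide the dark wooden V-block home into its corner, flush against both the back fence and the end stop, then lay every dowel on the bench lengthwise in the V and push them up into one tight row against the end stop with no gaps. Last, swing the strap over by its red tab until it bears down on the dowels, and leave the glue bottle, tape measure and screwdriver alone.

Things in the scene. Friction and masses are not known exactly. Their poses are not given: they have to be found in the camera images.
- jig: jig fixed to the bench: grey board, top 15 mm above the bench, x -125..110, y -140..185 mm in this frame. Origin at bench height under the V-block's proper middle; x towards fence and hinge, y away from the end stop, z up. With the block home, a dowel in the V has its centre at x = 0, z = 61 mm; the one at the end stop at y = -87.5 mm, each next one 55 mm further
- fence (a point): middle of the aluminium back fence's face, at jig x = 30, y = 0, z = 29 mm; the fence is 15 mm thick, spans jig y -115..115 mm, top at z = 43 mm
- stop (a point): middle of the aluminium end stop's face, at jig x = 0, y = -115, z = 46 mm; the stop is 20 mm thick, spans jig x -35..35 mm, top at z = 78 mm
- strap_hinge (a point): middle of the strap's hinge axis, at jig x = 85, y = 0, z = 85.3 mm; the axis runs along the jig's y; two posts at jig x = 85, y = +-96 mm (22 x 12 mm, top at z = 94 mm) carry it
- vblock_c (a point): middle of the loose dark-wood V-block, 60 (x) x 230 (y) x 35 (z) mm, 0.45 kg, standing on the jig board (middle 17.5 mm above the board); the V runs along its y, is open upward, 34 mm wide at the top and 17 mm deep. Home, it touches fence and end stop: middle at x = 0, y = 0 of the jig, axes parallel to the jig's
- dowel1_center (a point): centre of a loose pale wooden dowel, 40 mm diameter, 55 mm long, 60 g, lying on the bench (centre 20 mm up); its x is the dowel's axis. It can roll. Two to four dowels are present. Lying in the V its centre is 28.8 mm above the V-block's middle and 11 mm above the block's top
- dowel2_center (a point): centre of a loose pale wooden dowel, 40 mm diameter, 55 mm long, 60 g, lying on the bench (centre 20 mm up); its x is the dowel's axis. It can roll. Two to four dowels are present. Lying in the V its centre is 28.8 mm above the V-block's middle and 11 mm above the block's top
- dowel3_center (a point): centre of a loose pale wooden dowel, 40 mm diameter, 55 mm long, 60 g, lying on the bench (centre 20 mm up); its x is the dowel's axis. It can roll. Two to four dowels are present. Lying in the V its centre is 28.8 mm above the V-block's middle and 11 mm above the block's top
- dowel4_center (a point): centre of a loose pale wooden dowel, 40 mm diameter, 55 mm long, 60 g, lying on the bench (centre 20 mm up); its x is the dowel's axis. It can roll. Two to four dowels are present. Lying in the V its centre is 28.8 mm above the V-block's middle and 11 mm above the block's top
- strap (a joint): steel strap on a stiff hinge (stays where left, about 3 N at the tab moves it); rad: 0 = level, bearing on dowels lying in the V; grows as it opens, 1.57 upright, 2.4 fully back, stop at -0.15. A frame 8 mm thick: cross bar 210 mm long (along y), 20 mm wide, its middle 85 mm from the hinge axis, on two 14 mm wide arms at jig y = +-80 mm
- strap_tab (a point): grip point on the strap's red tab, 120 mm from the hinge axis, mid-thickness; tab 40 mm wide (along jig y), 8 mm thick, stands out 37 mm past the cross bar, ends 12 mm past this point. Can be pinched by its two side edges from above (fingers closing along jig y); it then turns between the fingers as it swings
- glue: bystander: yellow glue bottle, 54 mm diameter, 150 mm tall, origin at its foot
- tape: bystander: yellow tape measure, 70 x 35 x 65 mm, origin at its underside
- driver: bystander: screwdriver lying along its x, origin on the bench

How it is judged (in metres and radians):
On the way, in this order (a step that is already met when the one before it is completed fails the run):
1. the V-block is home, flush against fence and end stop (x of vblock_c in the frame of jig between -0.0025 and 0.0025 m and y of vblock_c in the frame of jig between -0.0025 and 0.0025 m and z of vblock_c in the frame of jig between 0.0295 and 0.0355 m and angle between the y axis of vblock_c and the y axis of jig, either way round below 0.025 rad), for 0.2 s.
2. all dowels lie in the V in one tight row from the end stop, the strap still open (all of step 1 and x of dowel1_center in the frame of vblock_c between -0.003 and 0.003 m and x of dowel2_center in the frame of vblock_c between -0.003 and 0.003 m and x of dowel3_center in the frame of vblock_c between -0.003 and 0.003 m and x of dowel4_center in the frame of vblock_c between -0.003 and 0.003 m and z of dowel1_center in the frame of vblock_c between 0.0258 and 0.0318 m and z of dowel2_center in the frame of vblock_c between 0.0258 and 0.0318 m and z of dowel3_center in the frame of vblock_c between 0.0258 and 0.0318 m and z of dowel4_center in the frame of vblock_c between 0.0258 and 0.0318 m and angle between the x axis of each of dowel1_center, dowel2_center, dowel3_center, dowel4_center and the y axis of vblock_c, either way round below 0.06 rad and y of each of dowel1_center, dowel2_center, dowel3_center, dowel4_center in the frame of vblock_c below 0.084 m and y of any of dowel1_center, dowel2_center, dowel3_center, dowel4_center in the frame of vblock_c below -0.0845 m and (distance between dowel1_center and dowel2_center below 0.0575 m or distance between dowel1_center and dowel3_center below 0.0575 m or distance between dowel1_center and dowel4_center below 0.0575 m) and (distance between dowel2_center and dowel1_center below 0.0575 m or distance between dowel2_center and dowel3_center below 0.0575 m or distance between dowel2_center and dowel4_center below 0.0575 m) and (distance between dowel3_center and dowel1_center below 0.0575 m or distance between dowel3_center and dowel2_center below 0.0575 m or distance between dowel3_center and dowel4_center below 0.0575 m) and (distance between dowel4_center and dowel1_center below 0.0575 m or distance between dowel4_center and dowel2_center below 0.0575 m or distance between dowel4_center and dowel3_center below 0.0575 m) and value of joint strap above 0.5 rad), for 0.2 s.
At the end, for the whole second after the job is handed in: V-block within 2.5 mm of both stops' registration and 0.025 rad of square; each dowel centred in the V (3 mm, 0.06 rad), the row tight from the end stop (first within 3 mm of the stop, gaps under 2.5 mm); strap level on the dowels (within 0.05 rad); all at rest (all of step 1 and x of dowel1_center in the frame of vblock_c between -0.003 and 0.003 m and x of dowel2_center in the frame of vblock_c between -0.003 and 0.003 m and x of dowel3_center in the frame of vblock_c between -0.003 and 0.003 m and x of dowel4_center in the frame of vblock_c between -0.003 and 0.003 m and z of dowel1_center in the frame of vblock_c between 0.0258 and 0.0318 m and z of dowel2_center in the frame of vblock_c between 0.0258 and 0.0318 m and z of dowel3_center in the frame of vblock_c between 0.0258 and 0.0318 m and z of dowel4_center in the frame of vblock_c between 0.0258 and 0.0318 m and angle between the x axis of each of dowel1_center, dowel2_center, dowel3_center, dowel4_center and the y axis of vblock_c, either way round below 0.06 rad and y of each of dowel1_center, dowel2_center, dowel3_center, dowel4_center in the frame of vblock_c below 0.084 m and y of any of dowel1_center, dowel2_center, dowel3_center, dowel4_center in the frame of vblock_c below -0.0845 m and (distance between dowel1_center and dowel2_center below 0.0575 m or distance between dowel1_center and dowel3_center below 0.0575 m or distance between dowel1_center and dowel4_center below 0.0575 m) and (distance between dowel2_center and dowel1_center below 0.0575 m or distance between dowel2_center and dowel3_center below 0.0575 m or distance between dowel2_center and dowel4_center below 0.0575 m) and (distance between dowel3_center and dowel1_center below 0.0575 m or distance between dowel3_center and dowel2_center below 0.0575 m or distance between dowel3_center and dowel4_center below 0.0575 m) and (distance between dowel4_center and dowel1_center below 0.0575 m or distance between dowel4_center and dowel2_center below 0.0575 m or distance between dowel4_center and dowel3_center below 0.0575 m) and value of joint strap between -0.05 and 0.05 rad and velocity of joint strap between -0.05 and 0.05 rad/s and linear speed of each of dowel1, dowel2, dowel3, dowel4 below 0.02 m/s); the robot touches nothing.
It fails at once if the glue bottle is knocked about (moved over 40 mm) (distance of glue from where it was at the start of the episode above 0.04 m).
It fails at once if the tape measure is knocked about (moved over 40 mm) (distance of tape from where it was at the start of the episode above 0.04 m).
It fails at once if the screwdriver is knocked about (moved over 40 mm) (distance of driver from where it was at the start of the episode above 0.04 m).
Of dowel1, dowel2, dowel3, dowel4 only 2 to 4 are there at a start; the rules pass over those that are not, and their reading is None.
At some moment in a run one of vblock may be knocked a few centimetres aside while the robot is not near it.
Once in a run the grip may slacken for a moment while it holds something.
It also fails if it takes over 210 s, if anything falls off the work surface, if the arm or the gripper's body presses on something with over 40 N, if the wrist force passes 120 N, or if a joint passes its speed limit or range.

ROBOT

A 6-joint arm with a two-finger parallel gripper is mounted at the origin on the work surface. World frame = base frame: x ahead of the robot, y to its left, z up, the work surface at z = 0. Lengths are in mm, angles in rad, forces in N, time in s.
With the tool pointing down it reaches from about 350 to 875 mm from the base axis. Payload 4.2 kg.
Tool frame: the origin (TCP) lies at the very end of the fingers, on their centre line; the grasp point (between the pads) lies 19 mm behind it; z points along the fingers, y is the line along which they close (so a half turn about z gives the same grasp; the last joint's range is limited). The gripper opens to 85 mm and grips with 20 to 120 N. Pads are 22 mm wide; open, the fingers measure 114 mm over their backs; the gripper's body (76 mm by 85 mm) begins 54 mm behind the grasp point. The pads swing forward as they close: fully open they stand 13 mm farther back than shut.
Start: joints at [-1.013, 0.385, 0.008, 0, -1.194, -0.259], TCP at [183.999, -597.28, 231.312] pointing down, gripper open.
Joint ranges: [-3.14, 3.14], [-1.21, 2.06], [-1.07, 1.41], [-3.16, 2.05], [-2.99, -0.16], [-3.1, 3.1]. Speed limits (rad/s): [2.79, 2.79, 3.14, 3.14, 3.14, 3.14].

INTERFACE

Orientations are given as a unit quaternion [x, y, z, w].
In Python, from bench import arm, optics gives the robot as it stands. The module is installed in compiled form; this text tells all that it offers.
- The arm moves only by the tool step_arm, never from a script. Its argument "motion" is a list of rows, each an object with "dr": the turn, a rotation vector about the tool's x, y, z in units of 8 degrees (1.0 is 8 degrees), a list of three; "slide": the shift along the tool's x, y, z in mm, a list of three; "jaw": the finger opening in mm, from 0 to 85.4. A call has exactly 8 rows; each row is the pose to reach, as a shift and turn from the pose commanded when the call began, along the tool's axes at that moment; what a row does not reach only later rows make up. A row lasts 1/8 s, in which the tool goes at most 62.5 mm and 10.7 degrees, less where a joint would pass 70% of its speed; a pose out of reach is approached as far as the arm can. A call with a gripper value outside its range is refused whole. The fingers move at their own pace and stop on an object; the grip force is fixed at half the most. Time passes only in rows, so rows that repeat a pose let the fingers close, or fill a call up. It gives the time, the measured TCP pose, the force, the opening and the grip force at its end, in the units of the state.
- arm.read_state(): the state, without advancing time (a new reading comes with each control period).
- optics.get_image(name): name is "scene" or "top" or "wrist"; returns the picture (400x640x3 uint8, blue, green, red); there is no depth.
- optics.camera_info(name): a dict with "camera_matrix" (3x3 intrinsics, pixels), "view" (4x4, takes a point from world to camera coordinates); the wrist camera has in their place "T_tool_cam" (4x4, takes a point from camera to tool coordinates, whose origin is the TCP and whose axes are the flange's). Camera axes: x right, y up, looking along -z (the intrinsics and any distortion apply to the point x, -y, -z); pixel columns grow to the right and rows downward; lengths in mm; the calibration is good to about 2 mm. A picture is of the moment at which its call begins: read the wrist's pose just before it. camera_info takes no time and is no camera call.
- arm.job_done(): hands the job in; it is judged then, once.
The state is a dict: "clock": time; "joints": joint angles; "joint_vel": joint speeds; "joint_efforts": joint torques, N m; "position": TCP position; "ee_rot": TCP orientation; "contact_force": force on the tool from outside, world axes, zero at the start; "wrist_torque": the same for the moment, N m; "gripper_width": finger opening in mm; "grasp_force": force on a finger pad.
Only numpy, scipy, OpenCV 4.12 (cv2) and the standard library are available. Lean on these libraries where they do the work, as an engineer would, in place of code of your own. Each camera call takes 0.05 s, during which the arm holds its last target. There are 200 camera calls.

## Working session

There is one attempt and no reset: what is moved stays moved. The work goes in short steps, Python scripts to look and compute and a tool call to move; the robot and the scene stay as the last step left them, time stands still between calls to the robot, and variables do not carry over. Pictures are saved under pics/ and viewed, at most 14 in all, crops included, and the job is handed in when it is done.

Besides the shell and the picture viewer there is one more tool, called after "Call:" as name([rows], argument=value, ...), one row to a line, values as JSON. step_arm: Moves the arm, as the interface text tells. Its arguments: {"type":"object","properties":{"motion":{"type":"array","items":{"type":"object","properties":{"dr":{"type":"array","items":{"type":"number"}},"slide":{"type":"array","items":{"type":"number"}},"jaw":{"type":"number"}}}}},"required":["motion"]}

```bash
mkdir -p pics; cat > h.py <<'E'
import numpy as np, cv2
from bench import arm, optics
from scipy.spatial.transform import Rotation as R
def cam(n):
    i=optics.camera_info(n); K=np.array(i["camera_matrix"])
    if n=="wrist":
        s=arm.read_state(); T=np.eye(4); T[:3,:3]=R.from_quat(s["ee_rot"]).as_matrix(); T[:3,3]=s["position"]
        V=np.linalg.inv(T@np.array(i["T_tool_cam"]))
    else: V=np.array(i["view"])
    return K,V
def ray(K,V,u,z):
    d=np.linalg.inv(K)@[u[0],u[1],1]; d=np.array([d[0],-d[1],-d[2]])
    Vi=np.linalg.inv(V); o=Vi[:3,3]; d=Vi[:3,:3]@d
    return o+d*(z-o[2])/d[2]
def proj(K,V,p):
    c=V[:3,:3]@np.array(p)+V[:3,3]; q=K@[c[0],-c[1],-c[2]]; return q[:2]/q[2]
E
python3 - <<'E'
from h import *
for n in("scene","top"):
    K,V=cam(n); im=optics.get_image(n); cv2.imwrite(f"pics/{n}0.png",im); print(n,K.tolist(),np.linalg.inv(V).round(3).tolist())
i=optics.camera_info("wrist");print({k:np.array(v).round(3).tolist() if not isinstance(v,str) else v for k,v in i.items()})
print(arm.read_state())
E
```

```text
scene [[369.14363989810136, 0.0, 318.672977030968], [0.0, 369.14363989810136, 194.73166432649725], [0.0, 0.0, 1.0]] [[-0.458, -0.738, 0.496, 1130.426], [0.889, -0.385, 0.248, 226.651], [0.008, 0.554, 0.832, 1006.66], [0.0, 0.0, 0.0, 1.0]]
top [[369.3322289937363, 0.0, 312.6964706608693], [0.0, 369.3322289937363, 190.93499958624764], [0.0, 0.0, 1.0]] [[0.019, 0.992, -0.121, 474.486], [-0.999, 0.022, 0.025, -44.046], [0.028, 0.121, 0.992, 999.643], [0.0, 0.0, 0.0, 1.0]]
{'camera_matrix': [[286.755, 0.0, 322.144], [0.0, 286.755, 198.891], [0.0, 0.0, 1.0]], 'T_tool_cam': [[-0.0, 0.957, 0.29, 74.113], [1.0, 0.001, -0.001, 0.455], [-0.001, 0.29, -0.957, -142.493], [0.0, 0.0, 0.0, 1.0]]}
{'clock': 0.1, 'joints': array([-1.01337994e+00,  3.85496684e-01,  6.78357202e-03, -4.42609847e-04,
       -1.19403180e+00, -2.58590785e-01]), 'joint_vel': array([ 1.75499265e-03, -3.56770900e-03,  2.85968715e-03,  2.89428567e-03,
        1.83085081e-03, -5.77660407e-05]), 'joint_efforts': array([-3.71581309e-04, -3.93317735e+01,  1.88929904e+01,  4.19783056e+00,
       -2.55243751e-03,  9.47991595e-06]), 'position': array([ 183.85831685, -596.79938964,  230.32783308]), 'ee_rot': array([-1.48776717e-01,  9.88870313e-01,  9.75936932e-04, -1.97759923e-04]), 'contact_force': array([0.50924848, 0.33528946, 0.47281352]), 'wrist_torque': array([-0.01319452, -0.01985409, -0.06888992]), 'grasp_force': 0.0, 'gripper_width': 85.46611738098049}
```

View pics/top0.png

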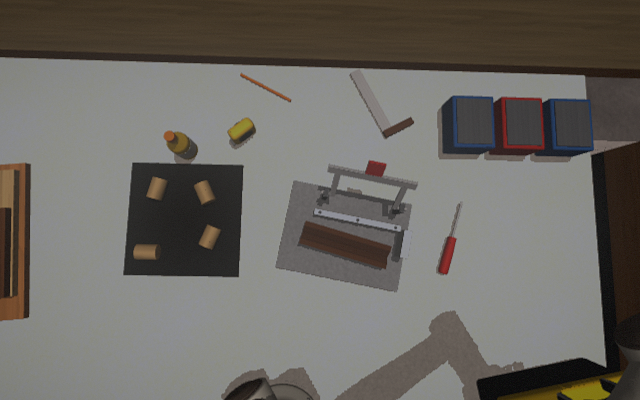

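View pics/scene0.png

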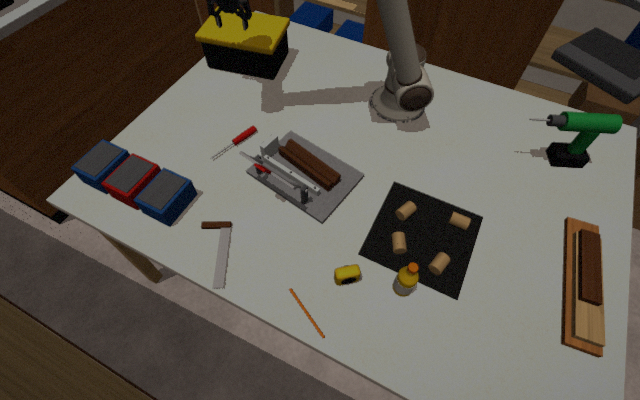

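```bash
python3 - <<'E'
from h import *
im=cv2.imread("pics/top0.png")
cv2.imwrite("pics/c1.png",cv2.resize(im[150:300,265:425],None,fx=4.8,fy=4,interpolation=cv2.INTER_CUBIC)[:, :] if 0 else cv2.resize(im[155:295,270:425],None,fx=4,fy=4,interpolation=cv2.INTER_CUBIC))
K,V=cam("top")
h=cv2.cvtColor(im,cv2.COLOR_BGR2HSV)
m=np.zeros(im.shape[:2],np.uint8); m[165:275,127:240]=255
d=((h[...,2]>75)&(h[...,1]>60)&(m>0)).astype(np.uint8)
for c in cv2.findContours(d,0,2)[0]:
    if cv2.contourArea(c)<80: continue
    r=cv2.minAreaRect(c); b=cv2.boxPoints(r)
    P=np.array([ray(K,V,q,20)[:2] for q in b]); e=[P[1]-P[0],P[2]-P[1]]; L=[np.linalg.norm(x) for x in e]
    a=e[int(L[1]>L[0])]; print(np.round(r[0]),P.mean(0).round(1),np.round(L),"axis deg",np.degrees(np.arctan2(a[1],a[0])).round(1))
for n,q in dict(glue=(178,140),tape=(241,130),drv=(447,255),drvtip=(460,204)).items(): print(n,ray(K,V,q,20).round())
E
```

```text
[144. 251.] [428.  363.7] [59. 36.] axis deg -88.9
[209. 237.] [468.4 199.9] [57. 37.] axis deg -23.8
[204. 191.] [586.9 220.2] [38. 57.] axis deg -154.0
[156. 188.] [593.4 345.6] [57. 39.] axis deg -14.2
glue [724. 296.  20.]
tape [756. 129.  20.]
drv [ 432. -427.   20.]
drvtip [ 568. -466.   20.]
```

View pics/c1.png

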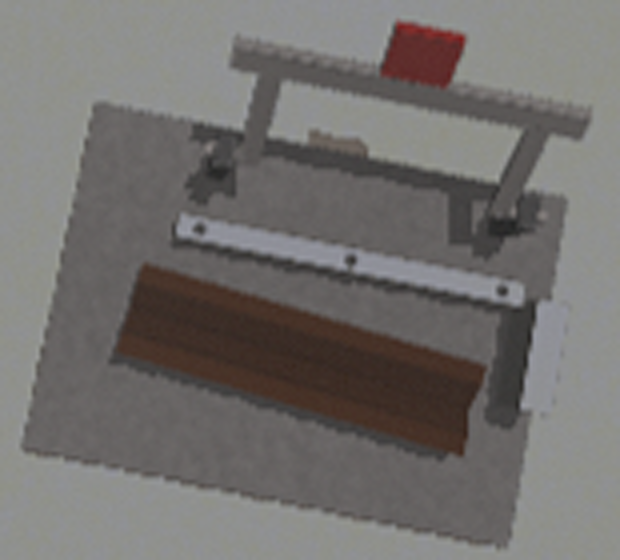

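```bash
cat >> h.py <<'E'
def fit(J,W):
    J=np.array(J,float);W=np.array(W,float);a=J.mean(0);b=W.mean(0)
    A=J-a;B=W-b;t=np.arctan2((A[:,0]*B[:,1]-A[:,1]*B[:,0]).sum(),(A*B).sum())
    M=np.array([[np.cos(t),-np.sin(t)],[np.sin(t),np.cos(t)]]);o=b-M@a
    return t,o,(W-(J@M.T+o))
def go(p,phi):
    """slide (tool axes) and dr z for world TCP target p and tool-y heading phi deg (mod 180)"""
    s=arm.read_state();Q=R.from_quat(s["ee_rot"]).as_matrix()
    f=np.degrees(np.arctan2(Q[1,1],Q[0,1]));d=(phi-f+90)%180-90
    # tilt correction: target orientation straight down
    g=np.radians(f+d);y=np.array([np.cos(g),np.sin(g),0]);z=np.array([0,0,-1.]);x=np.cross(y,z)
    T=np.column_stack([x,y,z]);rv=np.degrees(R.from_matrix(Q.T@T).as_rotvec())/8
    print("slide",(Q.T@(np.array(p)-s["position"])).round(1).tolist(),"dr",rv.round(2).tolist(),"at",s["position"].round(1),"phi",f.round(1),"t",round(s["clock"],2),"w",round(s["gripper_width"],1),"F",s["contact_force"].round(1))
E
python3 - <<'E'
from h import *
K,V=cam("top")
f=lambda u,z:ray(K,V,(u[0]/4+270-.375,u[1]/4+155-.375),z)[:2]
J=[(110,185),(110,-140),(-125,-140),(-125,185),(45,115),(30,115),(45,-115),(30,-115)]
W=[f(u,15) for u in[(97,103),(566,198),(508,547),(25,450)]]+[f(u,43) for u in[(180,212),(176,238),(524,283),(522,306)]]
t,o,r=fit(J,W);print(np.degrees(t),o,r.round(1).tolist())
B=[(30,115),(30,-115),(-30,-115),(-30,115)]
Wb=[f(u,50) for u in[(145,264),(487,368),(463,455),(118,350)]]
tb,ob,rb=fit(B,Wb);print(np.degrees(tb),ob,rb.round(1).tolist())
c,s=np.cos(t),np.sin(t);M=np.array([[c,-s],[s,c]]);print("block in jig",M.T@(ob-o),np.degrees(tb-t))
p=M@[-20,0]+o
go([p[0],p[1],330],np.degrees(t)+90)
E
```

```text
-10.189137240139996 [ 482.21879345 -178.95044632] [[-0.8, -1.4], [-0.7, 1.2], [0.7, 1.0], [0.3, -1.8], [1.1, -0.4], [-1.1, -0.8], [0.3, 1.6], [0.2, 0.4]]
-15.737362671397857 [ 455.08500981 -154.19663207] [[-1.6, -0.4], [-1.2, 0.8], [1.6, 0.3], [1.2, -0.7]]
block in jig [-31.08476495  19.56350998] -5.54822543125786
slide [-390.3, 320.9, -99.1] dr [0.01, -0.0, 3.41] at [ 183.9 -596.8  230.3] phi 107.1 t 0.1 w 85.5 F [0.5 0.3 0.5]
```

Call:
step_arm([
  {"slide":[-50,40,-90],"dr":[0,0,0.5],"jaw":85},
  {"slide":[-100,80,-99],"dr":[0,0,1.5],"jaw":85},
  {"slide":[-150,120,-99],"dr":[0,0,2.5],"jaw":85},
  {"slide":[-200,165,-99],"dr":[0,0,3.4],"jaw":85},
  {"slide":[-250,205,-99],"dr":[0,0,3.4],"jaw":85},
  {"slide":[-300,246,-99],"dr":[0,0,3.4],"jaw":85},
  {"slide":[-345,284,-99],"dr":[0,0,3.4],"jaw":85},
  {"slide":[-390,321,-99],"dr":[0,0,3.4],"jaw":85},
])

```text
clock: 1.1
position: [440.9, -207.0, 330.1]
ee_rot: [0.088, 0.996, 0.0, -0.0]
contact_force: [0.7, -0.3, 0.6]
gripper_width: 85.4
grasp_force: 0.0
```

Call:
step_arm([
  {"slide":[0,0,0],"dr":[0,0,0],"jaw":85},
  {"slide":[0,0,0],"dr":[0,0,0],"jaw":85},
  {"slide":[0,0,0],"dr":[0,0,0],"jaw":85},
  {"slide":[0,0,0],"dr":[0,0,0],"jaw":85},
  {"slide":[0,0,0],"dr":[0,0,0],"jaw":85},
  {"slide":[0,0,0],"dr":[0,0,0],"jaw":85},
  {"slide":[0,0,0],"dr":[0,0,0],"jaw":85},
  {"slide":[0,0,0],"dr":[0,0,0],"jaw":85},
])

```text
clock: 2.1
position: [440.4, -209.0, 330.2]
ee_rot: [0.088, 0.996, 0.0, 0.0]
contact_force: [1.0, -0.7, -0.2]
gripper_width: 84.7
grasp_force: 0.0
```

```bash
python3 - <<'E'
from h import *
K,V=cam("wrist");np.savez("w1",K=K,V=V);cv2.imwrite("pics/w1.png",optics.get_image("wrist"))
s=arm.read_state();print(s["clock"],s["position"],s["joints"])
E
```

```text
2.15 [ 440.37867621 -208.96293784  330.23073515] [-1.09042911e-01  8.79534631e-02 -1.40155138e-01 -1.11041621e-05
 -1.34265470e+00 -1.63759980e+00]
```

View pics/w1.png

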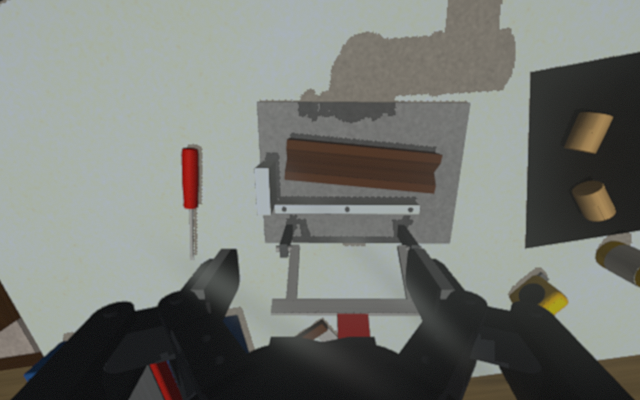

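```bash
python3 - <<'E'
from h import *
d=np.load("w1.npz");K,V=d["K"],d["V"]
f=lambda u,z:ray(K,V,u,z)[:2]
J=[(-125,-140),(-125,185),(110,185),(30,-115),(30,115),(45,-115),(45,115)]
W=[f(u,15) for u in[(258,101.5),(469.5,102),(450,243)]]+[f(u,43) for u in[(274.5,205.5),(419,205.5),(275,214),(419,214)]]
t,o,r=fit(J,W);print(np.degrees(t),o,r.round(1).tolist())
Wb=[f(u,50) for u in [(288,139),(441,153),(435,192),(285,179)]]
tb,ob,rb=fit([(-30,-115),(-30,115),(30,115),(30,-115)],Wb);print(np.degrees(tb),ob,rb.round(1).tolist())
# tab seen from wrist, on strap arc
c,s=np.cos(t),np.sin(t);M=np.array([[c,-s],[s,c]])
for a in np.arange(1.2,2.41,.2):
    q=M@[85-120*np.cos(a),0]+o;print(a,proj(K,V,[*q,85.3+120*np.sin(a)]).round())
E
```

```text
-10.193009326658945 [ 482.65720462 -175.69426995] [[0.3, 3.3], [-0.4, -1.6], [-1.3, -0.4], [1.0, 0.3], [0.3, -1.8], [0.3, 0.5], [-0.2, -0.3]]
-15.157596171285716 [ 453.77034924 -149.30010311] [[0.6, 1.9], [-0.4, -3.0], [-0.1, 0.3], [-0.1, 0.8]]
1.2 [359. 260.]
1.4 [359. 282.]
1.5999999999999999 [358. 302.]
1.7999999999999998 [357. 318.]
1.9999999999999998 [356. 330.]
2.1999999999999997 [354. 336.]
2.3999999999999995 [352. 338.]
```

```bash
cat >> h.py <<'E'
TH=-10.2;O=np.array([482.5,-177.3]);c_,s_=np.cos(np.radians(TH)),np.sin(np.radians(TH));MJ=np.array([[c_,-s_],[s_,c_]])
def gj(x,y,z,phi=90): p=MJ@[x,y]+O; go([*p,z],phi+TH)
def at():
    s=arm.read_state();j=MJ.T@(s["position"][:2]-O);f=MJ.T@s["contact_force"][:2];print("jig",j.round(1),"z",s["position"][2].round(1),"Fjig",f.round(1),s["contact_force"][2].round(1),"t",round(s["clock"],2),"w",round(s["gripper_width"],1),"g",s["grasp_force"])
E
python3 -c "
from h import *
gj(-105,15,120);gj(-105,15,21);gj(-41,15,21)"
```

```text
slide [69.0, 53.8, 210.2] dr [0.0, 0.0, 0.02] at [ 440.4 -209.   330.2] phi 79.9 t 2.15 w 85.4 F [ 0.2 -0.4 -0.5]
slide [69.0, 53.8, 309.2] dr [0.0, 0.0, 0.02] at [ 440.4 -209.   330.2] phi 79.9 t 2.15 w 85.4 F [ 0.2 -0.4 -0.5]
slide [5.0, 53.6, 309.2] dr [0.0, 0.0, 0.02] at [ 440.4 -209.   330.2] phi 79.9 t 2.15 w 85.4 F [ 0.2 -0.4 -0.5]
```

Call:
step_arm([
  {"slide":[35,25,60],"dr":[0,0,0],"jaw":70},
  {"slide":[69,54,110],"dr":[0,0,0],"jaw":70},
  {"slide":[69,54,160],"dr":[0,0,0],"jaw":70},
  {"slide":[69,54,210],"dr":[0,0,0],"jaw":70},
  {"slide":[69,54,255],"dr":[0,0,0],"jaw":70},
  {"slide":[69,54,295],"dr":[0,0,0],"jaw":70},
  {"slide":[69,54,309],"dr":[0,0,0],"jaw":70},
  {"slide":[69,54,309],"dr":[0,0,0],"jaw":70},
])

```text
clock: 3.15
position: [381.4, -143.7, 20.4]
ee_rot: [0.088, 0.996, -0.0, -0.001]
contact_force: [-0.2, 0.0, 0.6]
gripper_width: 70.0
grasp_force: 0.0
```

```bash
python3 -c "
from h import *
at();gj(-41,15,21)"
```

```text
jig [-105.4   15.1] z 20.4 Fjig [-0.2 -0. ] 0.6 t 3.15 w 70.0 g 0.0
slide [-64.4, -0.3, -0.8] dr [-0.01, -0.02, 0.02] at [ 381.4 -143.7   20.4] phi 79.9 t 3.15 w 70.0 F [-0.2  0.   0.6]
```

Push to within ~5 mm of the fence first, then creep.

Call:
step_arm([
  {"slide":[-10,0,0],"dr":[0,0,0],"jaw":70},
  {"slide":[-20,0,0],"dr":[0,0,0],"jaw":70},
  {"slide":[-28,0,0],"dr":[0,0,0],"jaw":70},
  {"slide":[-36,0,0],"dr":[0,0,0],"jaw":70},
  {"slide":[-44,0,0],"dr":[0,0,0],"jaw":70},
  {"slide":[-50,0,0],"dr":[0,0,0],"jaw":70},
  {"slide":[-54,0,0],"dr":[0,0,0],"jaw":70},
  {"slide":[-58,0,0],"dr":[0,0,0],"jaw":70},
])

```text
clock: 4.15
position: [438.5, -153.9, 20.9]
ee_rot: [0.088, 0.996, 0.0, -0.001]
contact_force: [-1.6, 0.8, -1.0]
gripper_width: 70.0
grasp_force: 1.3
```

```bash
python3 -c "
from h import *
at()"
```

```text
jig [-47.4  15.2] z 20.9 Fjig [-1.7  0.5] -1.0 t 4.15 w 70.0 g 1.2709922902286053
```

Call:
step_arm([
  {"slide":[-1,0,0],"dr":[0,0,0],"jaw":70},
  {"slide":[-2,0,0],"dr":[0,0,0],"jaw":70},
  {"slide":[-3,0,0],"dr":[0,0,0],"jaw":70},
  {"slide":[-4,0,0],"dr":[0,0,0],"jaw":70},
  {"slide":[-5,0,0],"dr":[0,0,0],"jaw":70},
  {"slide":[-5,0,0],"dr":[0,0,0],"jaw":70},
  {"slide":[-6,0,0],"dr":[0,0,0],"jaw":70},
  {"slide":[-6,0,0],"dr":[0,0,0],"jaw":70},
])

```text
clock: 5.15
position: [444.4, -154.9, 21.3]
ee_rot: [0.088, 0.996, 0.0, -0.0]
contact_force: [-5.2, 1.7, 0.9]
gripper_width: 70.2
grasp_force: 2.3
```

```bash
python3 -c "
from h import *
at()"
```

```text
jig [-41.5  15.3] z 21.3 Fjig [-5.4  0.7] 0.9 t 5.15 w 70.2 g 2.3212027363479137
```

Call:
step_arm([
  {"slide":[-0.5,0,0],"dr":[0,0,0],"jaw":70},
  {"slide":[-1,0,0],"dr":[0,0,0],"jaw":70},
  {"slide":[-1.5,0,0],"dr":[0,0,0],"jaw":70},
  {"slide":[-2,0,0],"dr":[0,0,0],"jaw":70},
  {"slide":[-2,0,0],"dr":[0,0,0],"jaw":70},
  {"slide":[-2,0,0],"dr":[0,0,0],"jaw":70},
  {"slide":[-2,0,0],"dr":[0,0,0],"jaw":70},
  {"slide":[-2,0,0],"dr":[0,0,0],"jaw":70},
])

```text
clock: 6.15
position: [444.3, -154.9, 21.2]
ee_rot: [0.088, 0.996, 0.0, -0.002]
contact_force: [-8.2, 4.7, 6.1]
gripper_width: 69.9
grasp_force: 4.5
```

```bash
python3 -c "
from h import *
at()"
```

```text
jig [-41.5  15.2] z 21.2 Fjig [-8.9  3.2] 6.1 t 6.15 w 69.9 g 4.451005384325981
```

Call:
step_arm([
  {"slide":[15,0,0],"dr":[0,0,0],"jaw":70},
  {"slide":[30,20,-30],"dr":[0,0,0],"jaw":40},
  {"slide":[20,60,-60],"dr":[0,0,0],"jaw":10},
  {"slide":[0,100,-60],"dr":[0,0,0],"jaw":0},
  {"slide":[-20,140,-60],"dr":[0,0,0],"jaw":0},
  {"slide":[-42,160,-50],"dr":[0,0,0],"jaw":0},
  {"slide":[-42,160,-20],"dr":[0,0,0],"jaw":0},
  {"slide":[-42,160,2],"dr":[0,0,0],"jaw":0},
])

```text
clock: 7.15
position: [517.8, -4.3, 18.8]
ee_rot: [0.087, 0.996, 0.001, 0.002]
contact_force: [-0.3, -0.5, -0.5]
gripper_width: -0.0
grasp_force: 0.0
```

```bash
python3 -c "
from h import *
at();cv2.imwrite('pics/t2.png',cv2.resize(optics.get_image('top')[155:295,270:425],None,fx=4,fy=4,interpolation=2))"
```

```text
jig [  4.1 176.5] z 18.8 Fjig [-0.2 -0.5] -0.5 t 7.15 w -0.0 g 0.0
```

View pics/t2.png

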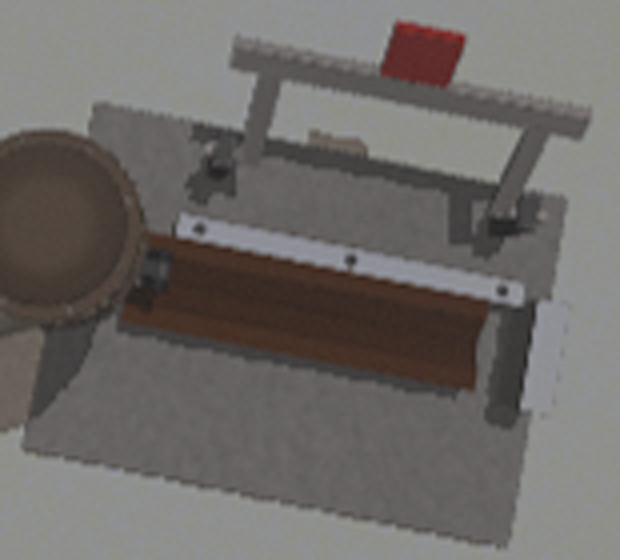

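Call:
step_arm([
  {"slide":[4,-8,-3],"dr":[0,0,0],"jaw":0},
  {"slide":[4,-14,-3],"dr":[0,0,0],"jaw":0},
  {"slide":[4,-20,-3],"dr":[0,0,0],"jaw":0},
  {"slide":[4,-25,-3],"dr":[0,0,0],"jaw":0},
  {"slide":[4,-30,-3],"dr":[0,0,0],"jaw":0},
  {"slide":[4,-35,-3],"dr":[0,0,0],"jaw":0},
  {"slide":[4,-39,-3],"dr":[0,0,0],"jaw":0},
  {"slide":[4,-42,-3],"dr":[0,0,0],"jaw":0},
])

```text
clock: 8.2
position: [506.7, -45.0, 23.1]
ee_rot: [0.087, 0.996, 0.001, 0.002]
contact_force: [0.9, 5.7, 3.8]
gripper_width: -0.2
grasp_force: 3.1
```

```bash
python3 -c "
from h import *
at()"
```

```text
jig [  0.4 134.5] z 23.1 Fjig [-0.2  5.8] 3.8 t 8.2 w -0.2 g 3.065781000768766
```

Call:
step_arm([
  {"slide":[0,-1,0],"dr":[0,0,0],"jaw":0},
  {"slide":[0,-2,0],"dr":[0,0,0],"jaw":0},
  {"slide":[0,-3,0],"dr":[0,0,0],"jaw":0},
  {"slide":[0,-4,0],"dr":[0,0,0],"jaw":0},
  {"slide":[0,-5,0],"dr":[0,0,0],"jaw":0},
  {"slide":[0,-6,0],"dr":[0,0,0],"jaw":0},
  {"slide":[0,-7,0],"dr":[0,0,0],"jaw":0},
  {"slide":[0,-7,0],"dr":[0,0,0],"jaw":0},
])

```text
clock: 9.2
position: [505.8, -50.6, 23.1]
ee_rot: [0.088, 0.996, 0.001, 0.002]
contact_force: [0.8, 13.0, 3.6]
gripper_width: -0.1
grasp_force: 6.0
```

```bash
python3 -c "
from h import *
at()"
```

```text
jig [  0.5 128.8] z 23.1 Fjig [-1.6 12.9] 3.6 t 9.2 w -0.1 g 5.985898654907942
```

Call:
step_arm([
  {"slide":[0,8,0],"dr":[0,0,0],"jaw":0},
  {"slide":[10,8,-45],"dr":[0,0,0],"jaw":0},
  {"slide":[40,-40,-60],"dr":[0,0,0],"jaw":40},
  {"slide":[70,-90,-60],"dr":[0,0,0],"jaw":70},
  {"slide":[70,-129,-50],"dr":[0,0,0],"jaw":70},
  {"slide":[70,-129,-10],"dr":[0,0,0],"jaw":70},
  {"slide":[60,-129,-2],"dr":[0,0,0],"jaw":70},
  {"slide":[48,-129,-2],"dr":[0,0,0],"jaw":70},
])

```text
clock: 10.2
position: [434.7, -171.4, 24.2]
ee_rot: [0.087, 0.996, -0.0, -0.001]
contact_force: [0.8, 0.2, -0.0]
gripper_width: 70.2
grasp_force: 0.0
```

Call:
step_arm([
  {"slide":[-1,0,0],"dr":[0,0,0],"jaw":70},
  {"slide":[-2,0,0],"dr":[0,0,0],"jaw":70},
  {"slide":[-3,0,0],"dr":[0,0,0],"jaw":70},
  {"slide":[-4,0,0],"dr":[0,0,0],"jaw":70},
  {"slide":[-5,0,0],"dr":[0,0,0],"jaw":70},
  {"slide":[-6,0,0],"dr":[0,0,0],"jaw":70},
  {"slide":[-8,0,0],"dr":[0,0,0],"jaw":70},
  {"slide":[-8,0,0],"dr":[0,0,0],"jaw":70},
])

```text
clock: 11.2
position: [441.4, -172.7, 24.1]
ee_rot: [0.088, 0.996, 0.0, -0.0]
contact_force: [-0.4, 0.5, 0.1]
gripper_width: 69.6
grasp_force: 0.4
```

```bash
python3 -c "
from h import *
at()
gj(-105,0,90)"
```

```text
jig [-41.2  -2.7] z 24.1 Fjig [-0.5  0.4] 0.1 t 11.2 w 69.6 g 0.3772406838834286
slide [63.8, 2.8, -65.9] dr [-0.0, -0.01, 0.01] at [ 441.4 -172.7   24.1] phi 79.9 t 11.2 w 69.6 F [-0.4  0.5  0.1]
```

Call:
step_arm([
  {"slide":[-1,0,0],"dr":[0,0,0],"jaw":70},
  {"slide":[-2,0,0],"dr":[0,0,0],"jaw":70},
  {"slide":[-3,0,0],"dr":[0,0,0],"jaw":70},
  {"slide":[-3,0,0],"dr":[0,0,0],"jaw":70},
  {"slide":[-3,0,0],"dr":[0,0,0],"jaw":70},
  {"slide":[-3,0,0],"dr":[0,0,0],"jaw":70},
  {"slide":[-3,0,0],"dr":[0,0,0],"jaw":70},
  {"slide":[-3,0,0],"dr":[0,0,0],"jaw":70},
])

```text
clock: 12.2
position: [441.5, -173.0, 23.7]
ee_rot: [0.089, 0.996, 0.0, -0.003]
contact_force: [-6.4, 1.6, 5.2]
gripper_width: 70.0
grasp_force: 3.4
```

```bash
python3 -c "
from h import *
at()
go([468,200,150],66)
go([468,200,150],246)"
```

```text
jig [-41.1  -3. ] z 23.7 Fjig [-6.6  0.4] 5.2 t 12.2 w 70.0 g 3.4009091556072235
slide [40.7, 371.7, -126.1] dr [-0.01, -0.05, 1.73] at [ 441.5 -173.    23.7] phi 79.8 t 12.2 w 70.0 F [-6.4  1.6  5.2]
slide [40.7, 371.7, -126.1] dr [-0.01, -0.05, 1.73] at [ 441.5 -173.    23.7] phi 79.8 t 12.2 w 70.0 F [-6.4  1.6  5.2]
```

Call:
step_arm([
  {"slide":[20,0,0],"dr":[0,0,0],"jaw":80},
  {"slide":[35,30,-50],"dr":[0,0,0.3],"jaw":85},
  {"slide":[40,90,-100],"dr":[0,0,0.8],"jaw":85},
  {"slide":[40,150,-126],"dr":[0,0,1.3],"jaw":85},
  {"slide":[41,210,-126],"dr":[0,0,1.7],"jaw":85},
  {"slide":[41,270,-126],"dr":[0,0,1.7],"jaw":85},
  {"slide":[41,330,-126],"dr":[0,0,1.7],"jaw":85},
  {"slide":[41,372,-126],"dr":[0,0,1.7],"jaw":85},
])

```text
clock: 13.2
position: [470.4, 203.4, 150.8]
ee_rot: [0.204, 0.979, 0.001, 0.001]
contact_force: [0.7, -0.9, -0.2]
gripper_width: 85.5
grasp_force: 0.0
```

```bash
cat >> h.py <<'E'
def blk(name):
    K,V=cam("top"); im=optics.get_image("top"); cv2.imwrite(f"pics/{name}.png",im)
    h=cv2.cvtColor(im,cv2.COLOR_BGR2HSV); m=np.zeros(im.shape[:2],np.uint8); m[215:275,290:405]=1
    d=((h[...,1]>90)&((h[...,0]<20)|(h[...,0]>170))&(m>0)).astype(np.uint8)
    c=max(cv2.findContours(d,0,2)[0],key=cv2.contourArea); r=cv2.minAreaRect(c)
    P=np.array([ray(K,V,q,50)[:2] for q in cv2.boxPoints(r)]);e=[P[1]-P[0],P[2]-P[1]];a=max(e,key=np.linalg.norm)
    print("block jig",(MJ.T@(P.mean(0)-O)).round(1),"ang",((np.degrees(np.arctan2(a[1],a[0]))-TH-90+90)%180-90).round(1),[np.linalg.norm(x).round() for x in e])
E
python3 -c "
from h import *
blk('t3');go([468,200,11],66)"
```

```text
block jig [-0.3 -0.7] ang -0.2 [np.float64(57.0), np.float64(228.0)]
slide [1.8, -10.3, 139.8] dr [0.05, 0.03, 0.08] at [472.8 208.2 150.9] phi 66.6 t 13.25 w 85.4 F [ 2.7  3.8 -0. ]
```

Call:
step_arm([
  {"slide":[2,-8,30],"dr":[0,0,0],"jaw":85},
  {"slide":[2,-8,60],"dr":[0,0,0],"jaw":85},
  {"slide":[2,-8,85],"dr":[0,0,0],"jaw":85},
  {"slide":[2,-8,90],"dr":[0,0,0],"jaw":85},
  {"slide":[2,-8,90],"dr":[0,0,0],"jaw":85},
  {"slide":[2,-8,90],"dr":[0,0,0],"jaw":85},
  {"slide":[2,-8,90],"dr":[0,0,0],"jaw":85},
  {"slide":[2,-8,90],"dr":[0,0,0],"jaw":85},
])

```text
clock: 14.25
position: [464.6, 193.9, 60.8]
ee_rot: [0.205, 0.979, 0.001, 0.0]
contact_force: [0.4, -0.5, 0.6]
gripper_width: 85.0
grasp_force: 0.0
```

```bash
python3 -c "
from h import *
go([468,200,11],66)
cv2.imwrite('pics/w2.png',optics.get_image('wrist'))"
```

```text
slide [-0.6, 6.9, 49.8] dr [0.01, 0.0, 0.04] at [464.6 193.9  60.8] phi 66.3 t 14.25 w 85.0 F [ 0.4 -0.5  0.6]
```

View pics/w2.png

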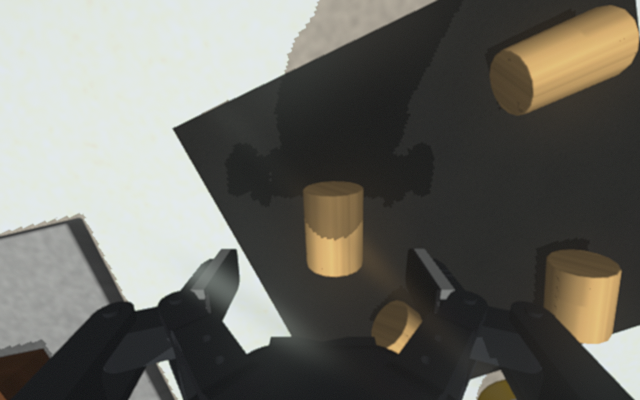

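Call:
step_arm([
  {"slide":[0,7,20],"dr":[0,0,0],"jaw":85},
  {"slide":[0,7,40],"dr":[0,0,0],"jaw":85},
  {"slide":[0,7,50],"dr":[0,0,0],"jaw":85},
  {"slide":[0,7,50],"dr":[0,0,0],"jaw":60},
  {"slide":[0,7,50],"dr":[0,0,0],"jaw":30},
  {"slide":[0,7,50],"dr":[0,0,0],"jaw":30},
  {"slide":[0,7,50],"dr":[0,0,0],"jaw":30},
  {"slide":[0,7,50],"dr":[0,0,0],"jaw":30},
])

```text
clock: 15.3
position: [467.9, 200.7, 11.4]
ee_rot: [0.205, 0.979, 0.001, 0.001]
contact_force: [-0.5, 0.7, 6.4]
gripper_width: 37.9
grasp_force: 60.0
```

```bash
python3 -c "
from h import *
at()
K,V=cam('wrist');im=optics.get_image('wrist')
gj(0,-85.5,120,0)
h=cv2.cvtColor(im,cv2.COLOR_BGR2HSV);d=((h[...,0]<25)&(h[...,1]>60)&(h[...,2]>70)).astype(np.uint8);d[:,:250]=0;d[:,400:]=0;d[:120]=0
for c in cv2.findContours(d,0,2)[0]:
    if cv2.contourArea(c)>300: print(cv2.boundingRect(c))
s=arm.read_state();print(proj(K,V,[*s['position'][:2],20]))"
```

```text
jig [-81.3 369.4] z 11.4 Fjig [-0.6  0.6] 6.4 t 15.3 w 37.9 g 59.97675955295563
slide [-185.0, -423.3, -109.3] dr [0.02, -0.0, 9.57] at [468.  200.7  11.4] phi 66.3 t 15.35 w 38.0 F [0.1 0.3 5.8]
(282, 202, 80, 132)
[321.57229056 261.13636329]
```

Call:
step_arm([
  {"slide":[0,0,-10],"dr":[0,0,0],"jaw":30},
  {"slide":[0,0,-30],"dr":[0,0,0],"jaw":30},
  {"slide":[0,0,-60],"dr":[0,0,0],"jaw":30},
  {"slide":[0,0,-100],"dr":[0,0,0],"jaw":30},
  {"slide":[0,0,-109],"dr":[0,0,0],"jaw":30},
  {"slide":[0,0,-109],"dr":[0,0,0],"jaw":30},
  {"slide":[0,0,-109],"dr":[0,0,0],"jaw":30},
  {"slide":[0,0,-109],"dr":[0,0,0],"jaw":30},
])

```text
clock: 16.35
position: [466.6, 199.6, 118.0]
ee_rot: [0.205, 0.979, -0.001, -0.001]
contact_force: [0.1, 0.2, -1.0]
gripper_width: 37.8
grasp_force: 60.1
```

```bash
python3 -c "
from h import *
at();gj(0,-85.5,120,0)
cv2.imwrite('pics/w3.png',optics.get_image('wrist'))"
```

```text
jig [-82.4 368.2] z 118.0 Fjig [0.1 0.2] -1.0 t 16.35 w 37.8 g 60.0601601600647
slide [-185.9, -421.9, -1.2] dr [-0.02, 0.0, 9.56] at [466.6 199.6 118. ] phi 66.3 t 16.35 w 37.8 F [ 0.1  0.2 -1. ]
```

View pics/w3.png

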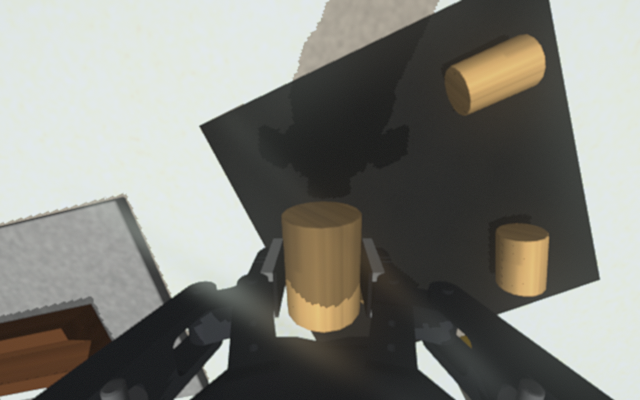

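Call:
step_arm([
  {"slide":[-20,-50,-5],"dr":[0,0,1.2],"jaw":30},
  {"slide":[-44,-104,-5],"dr":[0,0,2.5],"jaw":30},
  {"slide":[-68,-158,-5],"dr":[0,0,3.8],"jaw":30},
  {"slide":[-92,-212,-5],"dr":[0,0,5.1],"jaw":30},
  {"slide":[-116,-266,-5],"dr":[0,0,6.4],"jaw":30},
  {"slide":[-140,-320,-5],"dr":[0,0,7.7],"jaw":30},
  {"slide":[-164,-374,-5],"dr":[0,0,9.0],"jaw":30},
  {"slide":[-186,-422,-5],"dr":[0,0,9.56],"jaw":30},
])

```text
clock: 17.4
position: [467.0, -266.3, 123.6]
ee_rot: [0.767, 0.641, 0.002, -0.002]
contact_force: [-0.3, -0.2, -0.7]
gripper_width: 37.8
grasp_force: 60.3
```

Call:
step_arm([
  {"slide":[0,0,0],"dr":[0,0,0],"jaw":30},
  {"slide":[0,0,0],"dr":[0,0,0],"jaw":30},
  {"slide":[0,0,15],"dr":[0,0,0],"jaw":30},
  {"slide":[0,0,30],"dr":[0,0,0],"jaw":30},
  {"slide":[0,0,40],"dr":[0,0,0],"jaw":30},
  {"slide":[0,0,40],"dr":[0,0,0],"jaw":30},
  {"slide":[0,0,40],"dr":[0,0,0],"jaw":30},
  {"slide":[0,0,40],"dr":[0,0,0],"jaw":30},
])

```text
clock: 18.4
position: [467.1, -261.9, 83.0]
ee_rot: [0.766, 0.643, 0.002, -0.003]
contact_force: [1.8, 6.3, -3.6]
gripper_width: 37.7
grasp_force: 60.3
```

```bash
python3 -c "
from h import *
at();gj(0,-85.5,53,0);s=arm.read_state();print(s['joints'].round(2),s['grasp_force'])
cv2.imwrite('pics/w4.png',optics.get_image('wrist'))"
```

```text
jig [ -0.2 -86. ] z 83.0 Fjig [0.6 6.5] -3.6 t 18.4 w 37.7 g 60.25663733482361
slide [0.3, 0.3, 30.0] dr [-0.01, -0.05, 0.03] at [ 467.1 -261.9   83. ] phi -10.0 t 18.4 w 37.7 F [ 1.8  6.3 -3.6]
[-0.21  0.39 -0.4  -0.01 -0.78 -3.1 ] 60.25663733482361
```

View pics/w4.png

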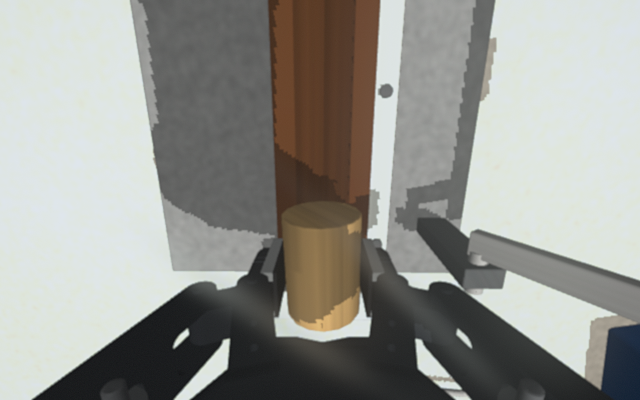

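Call:
step_arm([
  {"slide":[2.5,0,0],"dr":[0,0,0],"jaw":30},
  {"slide":[2.5,0,8],"dr":[0,0,0],"jaw":30},
  {"slide":[2.5,0,16],"dr":[0,0,0],"jaw":30},
  {"slide":[2.5,0,23],"dr":[0,0,0],"jaw":30},
  {"slide":[2.5,0,27],"dr":[0,0,0],"jaw":30},
  {"slide":[2.5,0,29],"dr":[0,0,0],"jaw":30},
  {"slide":[2.5,0,29],"dr":[0,0,0],"jaw":30},
  {"slide":[2.5,0,29],"dr":[0,0,0],"jaw":30},
])

```text
clock: 19.45
position: [467.6, -261.2, 55.0]
ee_rot: [0.766, 0.643, 0.003, -0.002]
contact_force: [0.6, 1.6, -2.7]
gripper_width: 38.0
grasp_force: 60.6
```

```bash
python3 -c "
from h import *
at()"
```

```text
jig [  0.2 -85.2] z 55.0 Fjig [0.3 1.7] -2.7 t 19.45 w 38.0 g 60.639628171920776
```

Call:
step_arm([
  {"slide":[0,0,1],"dr":[0,0,0],"jaw":30},
  {"slide":[0,0,2],"dr":[0,0,0],"jaw":30},
  {"slide":[0,0,2.5],"dr":[0,0,0],"jaw":30},
  {"slide":[0,0,2.5],"dr":[0,0,0],"jaw":30},
  {"slide":[0,0,2.5],"dr":[0,0,0],"jaw":30},
  {"slide":[0,0,2.5],"dr":[0,0,0],"jaw":30},
  {"slide":[0,0,2.5],"dr":[0,0,0],"jaw":30},
  {"slide":[0,0,2.5],"dr":[0,0,0],"jaw":30},
])

```text
clock: 20.45
position: [467.8, -261.3, 53.7]
ee_rot: [0.765, 0.644, 0.003, -0.002]
contact_force: [-1.8, 3.7, 6.6]
gripper_width: 38.2
grasp_force: 61.2
```

```bash
python3 -c "
from h import *
at()"
```

```text
jig [  0.4 -85.3] z 53.7 Fjig [-2.5  3.3] 6.6 t 20.45 w 38.2 g 61.15903973579407
```

Call:
step_arm([
  {"slide":[0,0,0],"dr":[0,0,0],"jaw":42},
  {"slide":[0,0,0],"dr":[0,0,0],"jaw":48},
  {"slide":[0,0,0],"dr":[0,0,0],"jaw":55},
  {"slide":[0,0,0],"dr":[0,0,0],"jaw":55},
  {"slide":[0,0,-20],"dr":[0,0,0],"jaw":55},
  {"slide":[0,0,-60],"dr":[0,0,0],"jaw":60},
  {"slide":[0,0,-100],"dr":[0,0,0],"jaw":85},
  {"slide":[0,0,-100],"dr":[0,0,0],"jaw":85},
])

```text
clock: 21.45
position: [469.9, -262.9, 156.2]
ee_rot: [0.765, 0.644, 0.005, 0.001]
contact_force: [-0.7, 0.3, -1.3]
gripper_width: 85.0
grasp_force: 0.0
```

```bash
python3 -c "
from h import *
go([586.9,220.2,150],116);cv2.imwrite('pics/w5.png',optics.get_image('wrist'))"
```

```text
slide [495.9, 32.7, 9.4] dr [0.04, -0.07, 6.77] at [ 469.9 -262.9  156.2] phi -9.8 t 21.45 w 85.0 F [-0.7  0.3 -1.3]
```

Call:
step_arm([
  {"slide":[60,4,0],"dr":[0,0,-1.2],"jaw":85},
  {"slide":[122,8,0],"dr":[0,0,-2.5],"jaw":85},
  {"slide":[184,12,5],"dr":[0,0,-3.8],"jaw":85},
  {"slide":[246,16,5],"dr":[0,0,-5.1],"jaw":85},
  {"slide":[308,20,5],"dr":[0,0,-6.4],"jaw":85},
  {"slide":[370,24,5],"dr":[0,0,-7.7],"jaw":85},
  {"slide":[432,28,5],"dr":[0,0,-9],"jaw":85},
  {"slide":[490,32,5],"dr":[0,0,-10.3],"jaw":85},
])

```text
clock: 22.5
position: [582.7, 217.0, 149.3]
ee_rot: [0.149, 0.989, 0.003, -0.001]
contact_force: [1.5, -1.1, 0.3]
gripper_width: 84.8
grasp_force: 0.0
```

```bash
python3 -c "
from h import *
s=arm.read_state();print(s['joint_vel'].round(2),s['joints'].round(2));go([586.9,220.2,70],116)"
```

```text
[ 0.53  0.38  0.64  0.01 -0.25  0.9 ] [ 0.61  0.44 -0.11 -0.01 -1.01 -2.48]
slide [-3.3, 4.0, 79.3] dr [0.04, -0.01, -5.39] at [582.7 217.  149.3] phi 72.9 t 22.5 w 84.8 F [ 1.5 -1.1  0.3]
```

Call:
step_arm([
  {"slide":[0,0,20],"dr":[0,0,-1.3],"jaw":85},
  {"slide":[0,0,40],"dr":[0,0,-2.6],"jaw":85},
  {"slide":[0,0,60],"dr":[0,0,-3.9],"jaw":85},
  {"slide":[0,0,79],"dr":[0,0,-5.2],"jaw":85},
  {"slide":[0,0,79],"dr":[0,0,-5.4],"jaw":85},
  {"slide":[0,0,79],"dr":[0,0,-5.4],"jaw":85},
  {"slide":[0,0,79],"dr":[0,0,-5.4],"jaw":85},
  {"slide":[0,0,79],"dr":[0,0,-5.4],"jaw":85},
])

```text
clock: 23.5
position: [583.7, 215.8, 72.9]
ee_rot: [-0.222, 0.975, 0.003, 0.002]
contact_force: [0.5, -0.4, -0.3]
gripper_width: 84.8
grasp_force: 0.0
```

```bash
cat >> h.py <<'E'
def dow(c=330,r=230):
    """wrist view: dowel nearest to pixel c,r -> world centre, axis"""
    K,V=cam('wrist');im=optics.get_image('wrist')
    h=cv2.cvtColor(im,cv2.COLOR_BGR2HSV);d=((h[...,0]<25)&(h[...,1]>70)&(h[...,2]>50)).astype(np.uint8)
    cs=[x for x in cv2.findContours(cv2.morphologyEx(d,2,np.ones((3,3))),0,2)[0] if cv2.contourArea(x)>1200]
    b=min(cs,key=lambda x:np.hypot(*(np.array(cv2.minAreaRect(x)[0])-[c,r])));q=cv2.minAreaRect(b)
    P=np.array([ray(K,V,u,20)[:2] for u in cv2.boxPoints(q)]);e=[P[1]-P[0],P[2]-P[1]];a=max(e,key=np.linalg.norm)
    print("dowel",P.mean(0).round(1),"phi",((np.degrees(np.arctan2(a[1],a[0]))+90)%180).round(1),[np.linalg.norm(x).round() for x in e],np.round(q[0]))
    return P.mean(0)
E
python3 -c "
from h import *
go([586.9,220.2,11],116);dow()"
```

```text
slide [-4.4, 2.2, 61.9] dr [0.04, 0.04, -0.04] at [583.7 215.8  72.9] phi 115.7 t 23.5 w 84.8 F [ 0.5 -0.4 -0.3]
dowel [586.8 222.4] phi 118.7 [np.float64(40.0), np.float64(71.0)] [327. 223.]
```

Call:
step_arm([
  {"slide":[-4.5,3,20],"dr":[0,0,-0.2],"jaw":85},
  {"slide":[-4.5,3,45],"dr":[0,0,-0.2],"jaw":85},
  {"slide":[-4.5,3,62],"dr":[0,0,-0.2],"jaw":85},
  {"slide":[-4.5,3,62],"dr":[0,0,-0.2],"jaw":60},
  {"slide":[-4.5,3,62],"dr":[0,0,-0.2],"jaw":30},
  {"slide":[-4.5,3,62],"dr":[0,0,-0.2],"jaw":30},
  {"slide":[-4.5,3,62],"dr":[0,0,-0.2],"jaw":30},
  {"slide":[-4.5,3,62],"dr":[0,0,-0.2],"jaw":30},
])

```text
clock: 24.55
position: [587.1, 221.3, 11.4]
ee_rot: [-0.236, 0.972, 0.003, 0.003]
contact_force: [-0.5, 1.1, 5.1]
gripper_width: 38.0
grasp_force: 60.5
```

```bash
python3 -c "
from h import *
at()"
```

```text
jig [ 32.4 410.8] z 11.4 Fjig [-0.7  1. ] 5.1 t 24.55 w 38.0 g 60.494534969329834
```

Call:
step_arm([
  {"slide":[0,0,-10],"dr":[0,0,0],"jaw":30},
  {"slide":[0,0,-30],"dr":[0,0,0],"jaw":30},
  {"slide":[0,0,-60],"dr":[0,0,0],"jaw":30},
  {"slide":[0,0,-100],"dr":[0,0,0],"jaw":30},
  {"slide":[0,0,-112],"dr":[0,0,0],"jaw":30},
  {"slide":[0,0,-112],"dr":[0,0,0],"jaw":30},
  {"slide":[0,0,-112],"dr":[0,0,0],"jaw":30},
  {"slide":[0,0,-112],"dr":[0,0,0],"jaw":30},
])

```text
clock: 25.55
position: [585.3, 219.5, 120.4]
ee_rot: [-0.236, 0.972, 0.003, -0.0]
contact_force: [0.1, 0.4, -0.4]
gripper_width: 38.0
grasp_force: 60.4
```

```bash
python3 -c "
from h import *
at();gj(0,-26,120,0);blk('t4')"
```

```text
jig [ 30.9 408.8] z 120.4 Fjig [-0.   0.4] -0.4 t 25.55 w 38.0 g 60.37164330482483
slide [289.3, -326.1, -1.6] dr [0.03, 0.03, -6.56] at [585.3 219.5 120.4] phi 117.3 t 25.55 w 38.0 F [ 0.1  0.4 -0.4]
block jig [-21.    1.6] ang 0.1 [np.float64(57.0), np.float64(236.0)]
```

```bash
python3 -c "
from h import *
cv2.imwrite('pics/t5.png',cv2.resize(cv2.imread('pics/t4.png')[155:295,270:425],None,fx=4,fy=4,interpolation=2))"
```

```text
(no output)
```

View pics/t5.png

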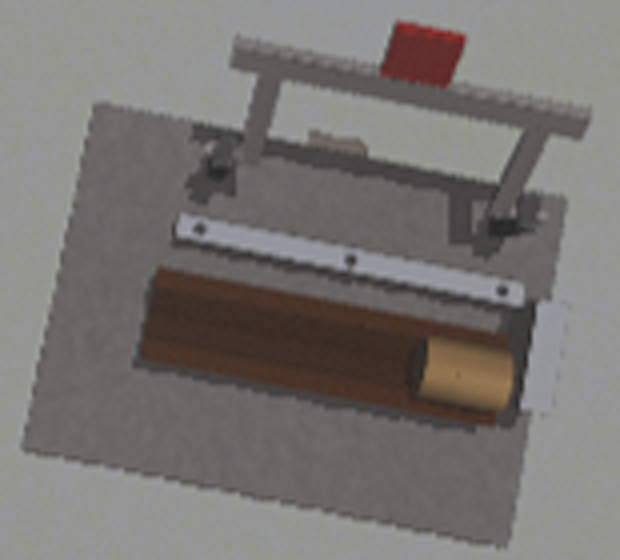

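```bash
python3 -c "
from h import *
gj(-112,-8,110,0);gj(-112,-8,36,0)"
```

```text
slide [367.4, -243.6, 8.8] dr [0.03, 0.03, -6.56] at [585.5 219.7 120.7] phi 117.3 t 25.6 w 37.5 F [ 0.6  1.1 -0.3]
slide [367.6, -244.0, 82.8] dr [0.03, 0.03, -6.56] at [585.5 219.7 120.7] phi 117.3 t 25.6 w 37.5 F [ 0.6  1.1 -0.3]
```

Call:
step_arm([
  {"slide":[46,-31,0],"dr":[0,0,-1.0],"jaw":30},
  {"slide":[92,-61,0],"dr":[0,0,-2.0],"jaw":30},
  {"slide":[138,-92,0],"dr":[0,0,-3.0],"jaw":30},
  {"slide":[184,-122,0],"dr":[0,0,-4.0],"jaw":30},
  {"slide":[230,-153,0],"dr":[0,0,-5.0],"jaw":30},
  {"slide":[276,-183,0],"dr":[0,0,-6.0],"jaw":30},
  {"slide":[322,-214,0],"dr":[0,0,-6.6],"jaw":30},
  {"slide":[367,-244,0],"dr":[0,0,-6.6],"jaw":30},
])

```text
clock: 26.6
position: [370.9, -166.5, 119.1]
ee_rot: [-0.644, 0.765, 0.002, 0.003]
contact_force: [1.2, -0.5, -0.5]
gripper_width: 38.0
grasp_force: 60.5
```

Call:
step_arm([
  {"slide":[0,0,0],"dr":[0,0,0],"jaw":30},
  {"slide":[0,0,10],"dr":[0,0,0],"jaw":30},
  {"slide":[0,0,30],"dr":[0,0,0],"jaw":30},
  {"slide":[0,0,50],"dr":[0,0,0],"jaw":30},
  {"slide":[0,0,70],"dr":[0,0,0],"jaw":30},
  {"slide":[0,0,80],"dr":[0,0,0],"jaw":30},
  {"slide":[0,0,80],"dr":[0,0,0],"jaw":30},
  {"slide":[0,0,80],"dr":[0,0,0],"jaw":30},
])

```text
clock: 27.6
position: [372.9, -164.4, 39.6]
ee_rot: [-0.644, 0.765, 0.002, 0.003]
contact_force: [-0.1, -0.6, -0.9]
gripper_width: 37.9
grasp_force: 60.5
```

```bash
python3 -c "
from h import *
at();gj(-68,-8,35,0)"
```

```text
jig [-110.2   -6.7] z 39.6 Fjig [-0.  -0.6] -0.9 t 27.6 w 37.9 g 60.50617218017578
slide [1.6, -42.2, 4.6] dr [-0.01, 0.05, 0.05] at [ 372.9 -164.4   39.6] phi 170.2 t 27.6 w 37.9 F [-0.1 -0.6 -0.9]
```

Call:
step_arm([
  {"slide":[1,-10,4],"dr":[0,0,0],"jaw":30},
  {"slide":[1,-18,4],"dr":[0,0,0],"jaw":30},
  {"slide":[1,-24,4],"dr":[0,0,0],"jaw":30},
  {"slide":[1,-29,4],"dr":[0,0,0],"jaw":30},
  {"slide":[1,-33,4],"dr":[0,0,0],"jaw":30},
  {"slide":[1,-37,4],"dr":[0,0,0],"jaw":30},
  {"slide":[1,-40,4],"dr":[0,0,0],"jaw":30},
  {"slide":[1,-42,4],"dr":[0,0,0],"jaw":30},
])

```text
clock: 28.6
position: [411.1, -172.8, 34.5]
ee_rot: [-0.643, 0.766, 0.004, 0.001]
contact_force: [-3.0, 0.2, -1.7]
gripper_width: 37.6
grasp_force: 64.0
```

```bash
python3 -c "
from h import *
at();blk('t6')"
```

```text
jig [-71.1  -8.2] z 34.5 Fjig [-3.  -0.3] -1.7 t 28.6 w 37.6 g 64.02776874834672
block jig [-8.3  2.7] ang 1.7 [np.float64(57.0), np.float64(236.0)]
```

Call:
step_arm([
  {"slide":[0,-0.5,0],"dr":[0,0,0],"jaw":30},
  {"slide":[0,-1,0],"dr":[0,0,0],"jaw":30},
  {"slide":[0,-1.5,0],"dr":[0,0,0],"jaw":30},
  {"slide":[0,-2,0],"dr":[0,0,0],"jaw":30},
  {"slide":[0,-3,0],"dr":[0,0,0],"jaw":30},
  {"slide":[0,-4,0],"dr":[0,0,0],"jaw":30},
  {"slide":[0,-4,0],"dr":[0,0,0],"jaw":30},
  {"slide":[0,-4,0],"dr":[0,0,0],"jaw":30},
])

```text
clock: 29.65
position: [416.9, -173.3, 35.0]
ee_rot: [-0.644, 0.765, 0.002, 0.003]
contact_force: [-3.6, 3.5, -1.3]
gripper_width: 37.9
grasp_force: 64.8
```

```bash
python3 -c "
from h import *
at()"
```

```text
jig [-65.2  -7.6] z 35.0 Fjig [-4.1  2.9] -1.3 t 29.65 w 37.9 g 64.81179205700755
```

Call:
step_arm([
  {"slide":[0,-1,0],"dr":[0,0,0],"jaw":30},
  {"slide":[0,-2,0],"dr":[0,0,0],"jaw":30},
  {"slide":[0,-3,0],"dr":[0,0,0],"jaw":30},
  {"slide":[0,-4,0],"dr":[0,0,0],"jaw":30},
  {"slide":[0,-5,0],"dr":[0,0,0],"jaw":30},
  {"slide":[0,-5,0],"dr":[0,0,0],"jaw":30},
  {"slide":[0,-5,0],"dr":[0,0,0],"jaw":30},
  {"slide":[0,-5,0],"dr":[0,0,0],"jaw":30},
])

```text
clock: 30.65
position: [419.1, -173.7, 34.5]
ee_rot: [-0.643, 0.766, 0.005, 0.001]
contact_force: [-7.0, 6.4, -0.4]
gripper_width: 37.9
grasp_force: 68.9
```

```bash
python3 -c "
from h import *
at();blk('t7')"
```

```text
jig [-63.   -7.6] z 34.5 Fjig [-8.   5.1] -0.4 t 30.65 w 37.9 g 68.85347306728363
block jig [0.2 2.5] ang 0.1 [np.float64(57.0), np.float64(236.0)]
```

Call:
step_arm([
  {"slide":[0,12,0],"dr":[0,0,0],"jaw":30},
  {"slide":[0,14,-25],"dr":[0,0,0],"jaw":30},
  {"slide":[5,14,-55],"dr":[0,0,0],"jaw":30},
  {"slide":[10,0,-80],"dr":[0,0,0],"jaw":30},
  {"slide":[16,-30,-80],"dr":[0,0,0],"jaw":30},
  {"slide":[16,-60,-80],"dr":[0,0,0],"jaw":30},
  {"slide":[16,-60,-80],"dr":[0,0,0],"jaw":30},
  {"slide":[16,-60,-80],"dr":[0,0,0],"jaw":30},
])

```text
clock: 31.7
position: [479.0, -201.1, 115.5]
ee_rot: [-0.644, 0.765, 0.001, 0.003]
contact_force: [0.4, -0.8, -1.8]
gripper_width: 37.8
grasp_force: 62.1
```

```bash
python3 -c "
from h import *
at();gj(0,-24,55,0)"
```

```text
jig [  0.7 -24. ] z 115.5 Fjig [ 0.5 -0.8] -1.8 t 31.7 w 37.8 g 62.09925413131714
slide [0.4, 0.9, 60.5] dr [-0.02, 0.05, 0.04] at [ 479.  -201.1  115.5] phi 170.1 t 31.7 w 37.8 F [ 0.4 -0.8 -1.8]
```

Call:
step_arm([
  {"slide":[0,1,20],"dr":[0,0,0],"jaw":30},
  {"slide":[0,1,40],"dr":[0,0,0],"jaw":30},
  {"slide":[0,1,52],"dr":[0,0,0],"jaw":30},
  {"slide":[0,1,57],"dr":[0,0,0],"jaw":30},
  {"slide":[0,1,59],"dr":[0,0,0],"jaw":30},
  {"slide":[0,1,61],"dr":[0,0,0],"jaw":30},
  {"slide":[0,1,61],"dr":[0,0,0],"jaw":30},
  {"slide":[0,1,61],"dr":[0,0,0],"jaw":30},
])

```text
clock: 32.7
position: [483.1, -200.2, 60.8]
ee_rot: [-0.645, 0.764, -0.004, 0.007]
contact_force: [-1.5, 11.0, 27.4]
gripper_width: 38.0
grasp_force: 96.7
```

```bash
python3 -c "
from h import *
at()"
```

```text
jig [  4.6 -22.4] z 60.8 Fjig [-3.4 10.6] 27.4 t 32.7 w 38.0 g 96.65679931640625
```

Call:
step_arm([
  {"slide":[0,0,-10],"dr":[0,0,0],"jaw":30},
  {"slide":[0,0,-30],"dr":[0,0,0],"jaw":30},
  {"slide":[0,0,-50],"dr":[0,0,0],"jaw":30},
  {"slide":[0,0,-50],"dr":[0,0,0],"jaw":30},
  {"slide":[0,0,-50],"dr":[0,0,0],"jaw":30},
  {"slide":[0,0,-50],"dr":[0,0,0],"jaw":30},
  {"slide":[0,0,-50],"dr":[0,0,0],"jaw":30},
  {"slide":[0,0,-50],"dr":[0,0,0],"jaw":30},
])

```text
clock: 33.7
position: [477.4, -200.7, 103.7]
ee_rot: [-0.644, 0.765, 0.002, 0.002]
contact_force: [0.0, -0.3, -0.4]
gripper_width: 38.3
grasp_force: 92.6
```

```bash
python3 -c "
from h import *
at()
a=optics.get_image('wrist');b=cv2.resize(optics.get_image('scene')[110:240,220:390],None,fx=3.5,fy=3.5)[:400]
cv2.imwrite('pics/m1.png',np.vstack([cv2.resize(a,(480,300)),cv2.resize(b,(480,300))]))"
```

```text
jig [ -0.9 -24. ] z 103.7 Fjig [ 0.1 -0.3] -0.4 t 33.7 w 38.3 g 92.59655356407166
```

View pics/m1.png

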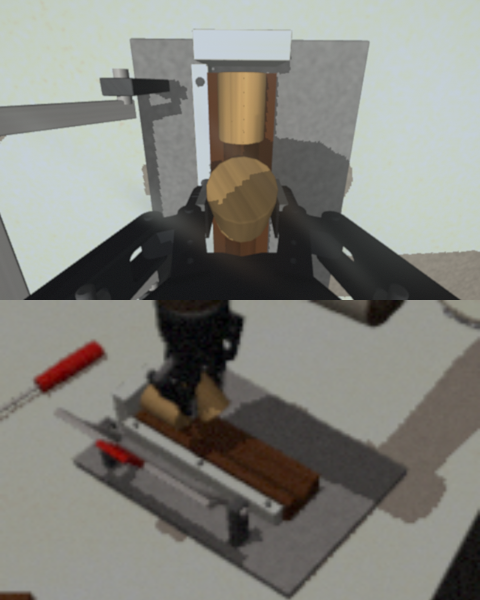

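Call:
step_arm([
  {"slide":[-30,-1,0],"dr":[0,0,0],"jaw":30},
  {"slide":[-59,-1,0],"dr":[0,0,0],"jaw":30},
  {"slide":[-59,-1,10],"dr":[0,0,0],"jaw":30},
  {"slide":[-59,-1,15],"dr":[0,0,0],"jaw":30},
  {"slide":[-59,-1,20],"dr":[0,0,0],"jaw":30},
  {"slide":[-59,-1,25],"dr":[0,0,0],"jaw":30},
  {"slide":[-59,-1,30],"dr":[0,0,0],"jaw":30},
  {"slide":[-59,-1,33],"dr":[0,0,0],"jaw":30},
])

```text
clock: 34.8
position: [488.5, -142.7, 71.2]
ee_rot: [-0.643, 0.765, 0.002, 0.003]
contact_force: [0.6, -1.0, -0.6]
gripper_width: 37.9
grasp_force: 92.6
```

```bash
python3 -c "
from h import *
at()"
```

```text
jig [-0.2 35.1] z 71.2 Fjig [ 0.8 -0.9] -0.6 t 34.8 w 37.9 g 92.60194659233093
```

Call:
step_arm([
  {"slide":[0,0,1],"dr":[0,0,0],"jaw":30},
  {"slide":[0,0,3],"dr":[0,0,0],"jaw":30},
  {"slide":[0,0,5],"dr":[0,0,0],"jaw":30},
  {"slide":[0,0,7],"dr":[0,0,0],"jaw":30},
  {"slide":[0,0,9],"dr":[0,0,0],"jaw":30},
  {"slide":[0,0,9],"dr":[0,0,0],"jaw":30},
  {"slide":[0,0,9],"dr":[0,0,0],"jaw":30},
  {"slide":[0,0,9],"dr":[0,0,0],"jaw":30},
])

```text
clock: 35.8
position: [488.8, -142.5, 62.6]
ee_rot: [-0.644, 0.765, 0.002, 0.003]
contact_force: [0.2, 0.2, -0.2]
gripper_width: 38.2
grasp_force: 92.6
```

```bash
python3 -c "
from h import *
at()"
```

```text
jig [-0.  35.4] z 62.6 Fjig [0.2 0.2] -0.2 t 35.8 w 38.2 g 92.60226845741272
```

Call:
step_arm([
  {"slide":[0,0,1],"dr":[0,0,0],"jaw":30},
  {"slide":[0,0,2],"dr":[0,0,0],"jaw":30},
  {"slide":[0,0,3],"dr":[0,0,0],"jaw":30},
  {"slide":[0,0,4],"dr":[0,0,0],"jaw":30},
  {"slide":[0,0,5],"dr":[0,0,0],"jaw":30},
  {"slide":[0,0,6],"dr":[0,0,0],"jaw":30},
  {"slide":[0,0,7],"dr":[0,0,0],"jaw":30},
  {"slide":[0,0,7],"dr":[0,0,0],"jaw":30},
])

```text
clock: 36.8
position: [489.3, -142.7, 57.1]
ee_rot: [-0.644, 0.765, 0.001, 0.003]
contact_force: [-2.9, 0.6, 10.8]
gripper_width: 38.0
grasp_force: 93.7
```

```bash
python3 -c "
from h import *
at()
a=optics.get_image('wrist');b=cv2.resize(optics.get_image('scene')[110:240,220:390],None,fx=3.5,fy=3.5)[:400]
cv2.imwrite('pics/m2.png',np.vstack([cv2.resize(a,(480,300)),cv2.resize(b,(480,300))]))"
```

```text
jig [ 0.6 35.3] z 57.1 Fjig [-2.9  0.1] 10.8 t 36.8 w 38.0 g 93.74738574028015
```

View pics/m2.png

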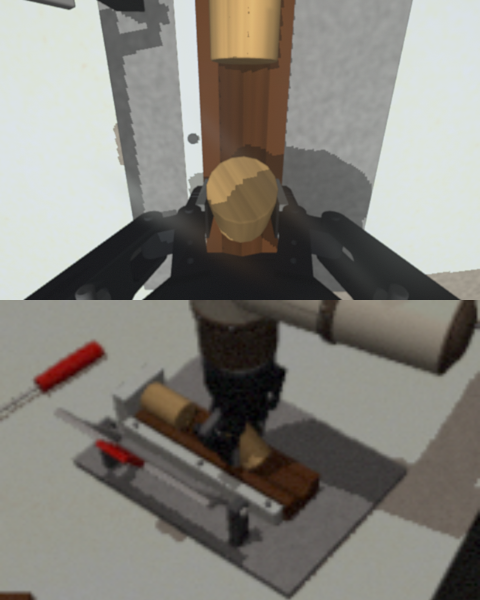

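Call:
step_arm([
  {"slide":[0,0,-15],"dr":[0,0,0],"jaw":30},
  {"slide":[0,0,-20],"dr":[0,-0.5,0],"jaw":30},
  {"slide":[0,0,-20],"dr":[0,-1.3,0],"jaw":30},
  {"slide":[0,0,-20],"dr":[0,-2.2,0],"jaw":30},
  {"slide":[0,0,-20],"dr":[0,-3,0],"jaw":30},
  {"slide":[0,0,-20],"dr":[0,-3.75,0],"jaw":30},
  {"slide":[0,0,-20],"dr":[0,-3.75,0],"jaw":30},
  {"slide":[0,0,-20],"dr":[0,-3.75,0],"jaw":30},
])

```text
clock: 37.9
position: [488.6, -142.5, 75.7]
ee_rot: [-0.621, 0.739, 0.168, 0.2]
contact_force: [-0.1, 0.5, 0.0]
gripper_width: 37.8
grasp_force: 92.8
```

```bash
python3 -c "
from h import *
at();s=arm.read_state();Q=R.from_quat(s['ee_rot']).as_matrix();print(Q.round(2).tolist(),s['joints'].round(2))
print('down in tool',(Q.T@[0,0,-1]).round(3))
b=cv2.resize(optics.get_image('scene')[110:240,220:390],(680,520))
cv2.imwrite('pics/m3.png',b)"
```

```text
jig [-0.2 35.3] z 75.7 Fjig [-0.2  0.5] 0.0 t 37.9 w 37.8 g 92.77797818183899
[[-0.15, -0.99, 0.09], [-0.85, 0.17, 0.5], [-0.51, -0.0, -0.86]] [-0.32  0.47 -0.2  -0.6  -1.07  0.49]
down in tool [0.505 0.    0.863]
```

View pics/m3.png

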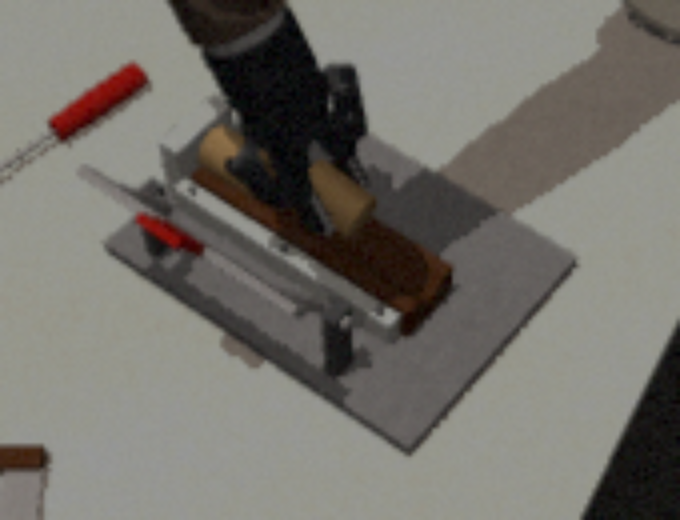

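Call:
step_arm([
  {"slide":[2,0,3.5],"dr":[0,0,0],"jaw":30},
  {"slide":[4,0,7],"dr":[0,0,0],"jaw":30},
  {"slide":[6,0,10],"dr":[0,0,0],"jaw":30},
  {"slide":[7,0,12],"dr":[0,0,0],"jaw":30},
  {"slide":[8,0,13.5],"dr":[0,0,0],"jaw":30},
  {"slide":[8.5,0,14.5],"dr":[0,0,0],"jaw":30},
  {"slide":[8.5,0,14.5],"dr":[0,0,0],"jaw":30},
  {"slide":[8.5,0,14.5],"dr":[0,0,0],"jaw":30},
])

```text
clock: 38.95
position: [488.7, -142.6, 58.8]
ee_rot: [-0.621, 0.739, 0.169, 0.201]
contact_force: [-0.4, -0.2, -0.8]
gripper_width: 38.0
grasp_force: 92.8
```

```bash
python3 -c "
from h import *
at()"
```

```text
jig [ 0.  35.2] z 58.8 Fjig [-0.3 -0.2] -0.8 t 38.95 w 38.0 g 92.77815699577332
```

Call:
step_arm([
  {"slide":[1,0,1.7],"dr":[0,0,0],"jaw":30},
  {"slide":[1.7,0,3],"dr":[0,0,0],"jaw":30},
  {"slide":[1.7,0,3],"dr":[0,0,0],"jaw":30},
  {"slide":[1.7,0,3],"dr":[0,0,0],"jaw":42},
  {"slide":[1.7,0,3],"dr":[0,0,0],"jaw":50},
  {"slide":[1.7,0,3],"dr":[0,0,0],"jaw":55},
  {"slide":[1.7,0,3],"dr":[0,0,0],"jaw":55},
  {"slide":[1.7,0,3],"dr":[0,0,0],"jaw":55},
])

```text
clock: 39.95
position: [488.7, -142.5, 55.3]
ee_rot: [-0.621, 0.739, 0.169, 0.201]
contact_force: [0.0, 0.1, -0.0]
gripper_width: 55.2
grasp_force: 0.0
```

Call:
step_arm([
  {"slide":[-10,0,-17],"dr":[0,0,0],"jaw":55},
  {"slide":[-25,0,-43],"dr":[0,0,0],"jaw":55},
  {"slide":[-40,0,-69],"dr":[0,0,0],"jaw":55},
  {"slide":[-50,0,-86],"dr":[0,1,0],"jaw":55},
  {"slide":[-50,0,-86],"dr":[0,2.3,0],"jaw":40},
  {"slide":[-50,0,-86],"dr":[0,3.6,0],"jaw":20},
  {"slide":[-50,0,-86],"dr":[0,3.75,0],"jaw":0},
  {"slide":[-50,0,-86],"dr":[0,3.75,0],"jaw":0},
])

```text
clock: 40.95
position: [488.6, -142.4, 155.5]
ee_rot: [-0.644, 0.765, 0.002, 0.004]
contact_force: [0.0, -0.8, -0.8]
gripper_width: -0.2
grasp_force: 0.0
```

```bash
python3 -c "
from h import *
at();gj(0,112,100,0)
b=cv2.resize(optics.get_image('scene')[110:240,220:390],None,fx=3,fy=3)
w=cv2.resize(optics.get_image('wrist'),(510,319))
cv2.imwrite('pics/m4.png',np.vstack([b[:280],w]))"
```

```text
jig [-0.1 35.4] z 155.5 Fjig [ 0.2 -0.8] -0.8 t 40.95 w -0.2 g 0.0
slide [-76.1, -0.5, 56.1] dr [-0.01, 0.06, 0.04] at [ 488.6 -142.4  155.5] phi 170.1 t 40.95 w -0.2 F [ 0.  -0.8 -0.8]
```

View pics/m4.png

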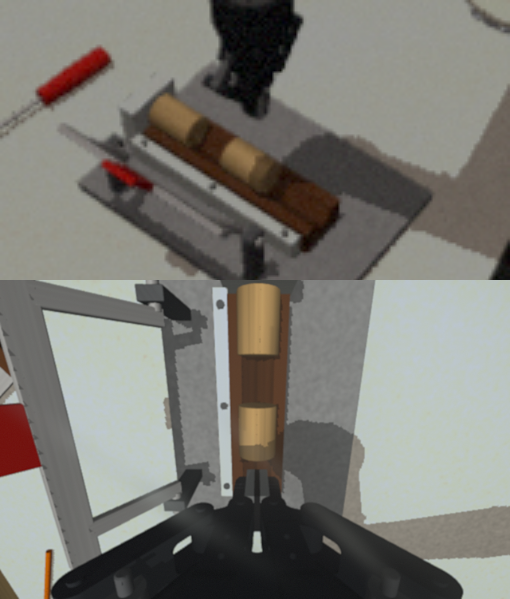

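Call:
step_arm([
  {"slide":[-55,0,0],"dr":[0,0,0],"jaw":0},
  {"slide":[-110,0,30],"dr":[0,0,0],"jaw":0},
  {"slide":[-110,0,80],"dr":[0,0,0],"jaw":0},
  {"slide":[-110,0,120],"dr":[0,0,0],"jaw":0},
  {"slide":[-110,0,130],"dr":[0,0,0],"jaw":0},
  {"slide":[-102,0,130],"dr":[0,0,0],"jaw":0},
  {"slide":[-97,0,130],"dr":[0,0,0],"jaw":0},
  {"slide":[-94,0,130],"dr":[0,0,0],"jaw":0},
])

```text
clock: 42.05
position: [506.3, -49.5, 26.9]
ee_rot: [-0.643, 0.766, 0.001, 0.005]
contact_force: [1.0, 4.6, -0.2]
gripper_width: 0.1
grasp_force: 2.2
```

```bash
python3 -c "
from h import *
at()"
```

```text
jig [  0.7 130. ] z 26.9 Fjig [0.2 4.7] -0.2 t 42.05 w 0.1 g 2.174282356132835
```

Call:
step_arm([
  {"slide":[0.5,0,0],"dr":[0,0,0],"jaw":0},
  {"slide":[1,0,0],"dr":[0,0,0],"jaw":0},
  {"slide":[1.5,0,0],"dr":[0,0,0],"jaw":0},
  {"slide":[2,0,0],"dr":[0,0,0],"jaw":0},
  {"slide":[3,0,0],"dr":[0,0,0],"jaw":0},
  {"slide":[4,0,0],"dr":[0,0,0],"jaw":0},
  {"slide":[5,0,0],"dr":[0,0,0],"jaw":0},
  {"slide":[5,0,0],"dr":[0,0,0],"jaw":0},
])

```text
clock: 43.05
position: [505.6, -52.8, 26.7]
ee_rot: [-0.644, 0.765, 0.001, 0.005]
contact_force: [-0.9, 8.5, 6.0]
gripper_width: 0.1
grasp_force: 4.4
```

```bash
python3 -c "
from h import *
at()"
```

```text
jig [  0.7 126.6] z 26.7 Fjig [-2.4  8.2] 6.0 t 43.05 w 0.1 g 4.436625413072761
```

Call:
step_arm([
  {"slide":[1,0,0],"dr":[0,0,0],"jaw":0},
  {"slide":[2,0,0],"dr":[0,0,0],"jaw":0},
  {"slide":[3,0,0],"dr":[0,0,0],"jaw":0},
  {"slide":[3,0,0],"dr":[0,0,0],"jaw":0},
  {"slide":[3,0,0],"dr":[0,0,0],"jaw":0},
  {"slide":[3,0,0],"dr":[0,0,0],"jaw":0},
  {"slide":[3,0,0],"dr":[0,0,0],"jaw":0},
  {"slide":[3,0,0],"dr":[0,0,0],"jaw":0},
])

```text
clock: 44.05
position: [505.7, -53.2, 26.8]
ee_rot: [-0.644, 0.765, 0.002, 0.006]
contact_force: [-2.2, 23.1, 6.1]
gripper_width: -0.1
grasp_force: 11.0
```

```bash
python3 -c "
from h import *
at()"
```

```text
jig [  0.9 126.3] z 26.8 Fjig [-6.2 22.3] 6.1 t 44.05 w -0.1 g 10.957414587610401
```

Call:
step_arm([
  {"slide":[-8,0,0],"dr":[0,0,0],"jaw":0},
  {"slide":[-8,0,-20],"dr":[0,0,0],"jaw":0},
  {"slide":[-4,0,-31],"dr":[0,0,0],"jaw":0},
  {"slide":[20,0,-31],"dr":[0,0,0],"jaw":0},
  {"slide":[35,0,-31],"dr":[0,0,0],"jaw":0},
  {"slide":[48,0,-31],"dr":[0,0,0],"jaw":0},
  {"slide":[58,0,-31],"dr":[0,0,0],"jaw":0},
  {"slide":[66,0,-31],"dr":[0,0,0],"jaw":0},
])

```text
clock: 45.05
position: [492.0, -123.1, 55.7]
ee_rot: [-0.643, 0.765, 0.002, 0.003]
contact_force: [0.7, 2.1, 1.0]
gripper_width: -0.1
grasp_force: 1.3
```

```bash
python3 -c "
from h import *
at()"
```

```text
jig [-0.2 55. ] z 55.7 Fjig [0.3 2.2] 1.0 t 45.05 w -0.1 g 1.2664109794422984
```

Call:
step_arm([
  {"slide":[8,0,0],"dr":[0,0,0],"jaw":0},
  {"slide":[16,0,0],"dr":[0,0,0],"jaw":0},
  {"slide":[23,0,0],"dr":[0,0,0],"jaw":0},
  {"slide":[29,0,0],"dr":[0,0,0],"jaw":0},
  {"slide":[34,0,0],"dr":[0,0,0],"jaw":0},
  {"slide":[38,0,0],"dr":[0,0,0],"jaw":0},
  {"slide":[41,0,0],"dr":[0,0,0],"jaw":0},
  {"slide":[44,0,0],"dr":[0,0,0],"jaw":0},
])

```text
clock: 46.05
position: [484.7, -166.0, 55.7]
ee_rot: [-0.644, 0.765, 0.002, 0.003]
contact_force: [0.7, 1.4, 0.8]
gripper_width: -0.0
grasp_force: 1.0
```

Call:
step_arm([
  {"slide":[1,0,0],"dr":[0,0,0],"jaw":0},
  {"slide":[2,0,0],"dr":[0,0,0],"jaw":0},
  {"slide":[3,0,0],"dr":[0,0,0],"jaw":0},
  {"slide":[4,0,0],"dr":[0,0,0],"jaw":0},
  {"slide":[5,0,0],"dr":[0,0,0],"jaw":0},
  {"slide":[6,0,0],"dr":[0,0,0],"jaw":0},
  {"slide":[7,0,0],"dr":[0,0,0],"jaw":0},
  {"slide":[7,0,0],"dr":[0,0,0],"jaw":0},
])

```text
clock: 47.05
position: [483.8, -170.9, 55.6]
ee_rot: [-0.643, 0.765, 0.003, 0.004]
contact_force: [-0.5, 13.3, 3.6]
gripper_width: 0.0
grasp_force: 6.5
```

```bash
python3 -c "
from h import *
at()"
```

```text
jig [0.2 6.6] z 55.6 Fjig [-2.8 13. ] 3.6 t 47.05 w 0.0 g 6.482082009315491
```

```bash
python3 -c "
from h import *
go([428,363.7,130],181.1)"
```

```text
slide [-517.7, 146.8, -69.6] dr [-0.01, 0.07, -1.37] at [ 483.8 -170.9   55.6] phi 170.1 t 47.05 w 0.0 F [-0.5 13.3  3.6]
```

Call:
step_arm([
  {"slide":[-15,0,-5],"dr":[0,0,0],"jaw":0},
  {"slide":[-60,10,-40],"dr":[0,0,0],"jaw":30},
  {"slide":[-115,30,-80],"dr":[0,0,0],"jaw":85},
  {"slide":[-170,50,-80],"dr":[0,0,-0.4],"jaw":85},
  {"slide":[-225,70,-80],"dr":[0,0,-0.8],"jaw":85},
  {"slide":[-280,90,-80],"dr":[0,0,-1.2],"jaw":85},
  {"slide":[-335,110,-80],"dr":[0,0,-1.37],"jaw":85},
  {"slide":[-390,120,-80],"dr":[0,0,-1.37],"jaw":85},
])

```text
clock: 48.05
position: [431.0, 233.1, 138.6]
ee_rot: [0.714, -0.7, -0.002, -0.003]
contact_force: [1.5, -0.2, 0.3]
gripper_width: 84.8
grasp_force: 0.0
```

```bash
python3 -c "
from h import *
go([428,363.7,70],181.1)"
```

```text
slide [-130.2, 0.5, 69.4] dr [-0.02, 0.05, 0.01] at [431.  233.1 138.6] phi -178.8 t 48.05 w 84.8 F [ 1.5 -0.2  0.3]
```

Call:
step_arm([
  {"slide":[-45,0,10],"dr":[0,0,0],"jaw":85},
  {"slide":[-90,0,30],"dr":[0,0,0],"jaw":85},
  {"slide":[-127,0,50],"dr":[0,0,0],"jaw":85},
  {"slide":[-127,0,69],"dr":[0,0,0],"jaw":85},
  {"slide":[-127,0,69],"dr":[0,0,0],"jaw":85},
  {"slide":[-127,0,69],"dr":[0,0,0],"jaw":85},
  {"slide":[-127,0,69],"dr":[0,0,0],"jaw":85},
  {"slide":[-127,0,69],"dr":[0,0,0],"jaw":85},
])

```text
clock: 49.05
position: [430.0, 358.9, 71.0]
ee_rot: [0.714, -0.701, -0.002, -0.004]
contact_force: [-0.6, -0.4, -0.5]
gripper_width: 85.0
grasp_force: 0.0
```

```bash
python3 -c "
from h import *
go([428,363.7,11],181.1);dow()"
```

```text
slide [-4.3, 2.1, 60.0] dr [-0.02, 0.06, -0.01] at [430.  358.9  71. ] phi -178.9 t 49.05 w 85.0 F [-0.6 -0.4 -0.5]
dowel [426.2 363. ] phi 3.1 [np.float64(40.0), np.float64(70.0)] [327. 221.]
```

Call:
step_arm([
  {"slide":[-4,3,20],"dr":[0,0,-0.1],"jaw":85},
  {"slide":[-4,3,45],"dr":[0,0,-0.1],"jaw":85},
  {"slide":[-4,3,60],"dr":[0,0,-0.1],"jaw":85},
  {"slide":[-4,3,60],"dr":[0,0,-0.1],"jaw":60},
  {"slide":[-4,3,60],"dr":[0,0,-0.1],"jaw":30},
  {"slide":[-4,3,60],"dr":[0,0,-0.1],"jaw":30},
  {"slide":[-4,3,60],"dr":[0,0,-0.1],"jaw":30},
  {"slide":[-4,3,60],"dr":[0,0,-0.1],"jaw":30},
])

```text
clock: 50.1
position: [427.4, 364.2, 11.5]
ee_rot: [0.719, -0.695, -0.002, -0.004]
contact_force: [-0.1, -0.1, 5.8]
gripper_width: 38.0
grasp_force: 60.4
```

Call:
step_arm([
  {"slide":[0,0,-10],"dr":[0,0,0],"jaw":30},
  {"slide":[0,0,-30],"dr":[0,0,0],"jaw":30},
  {"slide":[0,0,-60],"dr":[0,0,0],"jaw":30},
  {"slide":[0,0,-100],"dr":[0,0,0],"jaw":30},
  {"slide":[0,0,-112],"dr":[0,0,0],"jaw":30},
  {"slide":[0,0,-112],"dr":[0,0,0],"jaw":30},
  {"slide":[0,0,-112],"dr":[0,0,0],"jaw":30},
  {"slide":[0,0,-112],"dr":[0,0,0],"jaw":30},
])

```text
clock: 51.1
position: [426.0, 361.8, 120.6]
ee_rot: [0.719, -0.695, -0.002, -0.001]
contact_force: [0.2, -0.2, -0.9]
gripper_width: 37.7
grasp_force: 60.1
```

```bash
python3 -c "
from h import *
at();gj(0,35,118,0);blk('t8');dow()"
```

```text
jig [-151.1  520.6] z 120.6 Fjig [ 0.2 -0.2] -0.9 t 51.1 w 37.7 g 60.095579624176025
slide [506.5, -46.2, 0.4] dr [0.0, 0.03, 1.51] at [426.  361.8 120.6] phi -178.1 t 51.1 w 37.7 F [ 0.2 -0.2 -0.9]
block jig [-0.2 -5. ] ang -0.2 [np.float64(57.0), np.float64(237.0)]
dowel [422.5 423.9] phi 179.5 [np.float64(137.0), np.float64(71.0)] [323. 255.]
```

Call:
step_arm([
  {"slide":[60,-6,0],"dr":[0,0,0.2],"jaw":30},
  {"slide":[120,-12,0],"dr":[0,0,0.4],"jaw":30},
  {"slide":[180,-18,0],"dr":[0,0,0.6],"jaw":30},
  {"slide":[240,-24,0],"dr":[0,0,0.8],"jaw":30},
  {"slide":[300,-30,0],"dr":[0,0,1],"jaw":30},
  {"slide":[360,-36,0],"dr":[0,0,1.2],"jaw":30},
  {"slide":[420,-40,0],"dr":[0,0,1.4],"jaw":30},
  {"slide":[465,-44,0],"dr":[0,0,1.5],"jaw":30},
])

```text
clock: 52.2
position: [485.5, -103.0, 118.7]
ee_rot: [-0.641, 0.767, 0.002, 0.003]
contact_force: [0.7, 0.8, -0.6]
gripper_width: 37.7
grasp_force: 59.9
```

Call:
step_arm([
  {"slide":[20,0,0],"dr":[0,0,0],"jaw":30},
  {"slide":[38,0,0],"dr":[0,0,0],"jaw":30},
  {"slide":[38,0,10],"dr":[0,0,0],"jaw":30},
  {"slide":[38,0,25],"dr":[0,0,0],"jaw":30},
  {"slide":[38,0,35],"dr":[0,0,0],"jaw":30},
  {"slide":[38,0,35],"dr":[0,0,0],"jaw":30},
  {"slide":[38,0,35],"dr":[0,0,0],"jaw":30},
  {"slide":[38,0,35],"dr":[0,0,0],"jaw":30},
])

```text
clock: 53.2
position: [479.6, -137.8, 84.3]
ee_rot: [-0.642, 0.767, 0.002, 0.003]
contact_force: [-0.9, 0.8, -0.5]
gripper_width: 38.0
grasp_force: 60.0
```

```bash
python3 -c "
from h import *
at();gj(0,35,55,0);dow()"
```

```text
jig [-9.9 38.4] z 84.3 Fjig [-1.   0.7] -0.5 t 53.2 w 38.0 g 59.98290538787842
slide [3.6, -9.8, 29.2] dr [-0.01, 0.05, 0.01] at [ 479.6 -137.8   84.3] phi 169.9 t 53.2 w 38.0 F [-0.9  0.8 -0.5]
dowel [ 486.3 -157.4] phi 173.2 [np.float64(69.0), np.float64(243.0)] [308. 161.]
```

Call:
step_arm([
  {"slide":[0,-10,0],"dr":[0,0,0],"jaw":30},
  {"slide":[0,-10,5],"dr":[0,0,0],"jaw":30},
  {"slide":[0,-10,12],"dr":[0,0,0],"jaw":30},
  {"slide":[0,-10,19],"dr":[0,0,0],"jaw":30},
  {"slide":[0,-10,24],"dr":[0,0,0],"jaw":30},
  {"slide":[0,-10,27],"dr":[0,0,0],"jaw":30},
  {"slide":[0,-10,29],"dr":[0,0,0],"jaw":30},
  {"slide":[0,-10,29],"dr":[0,0,0],"jaw":30},
])

```text
clock: 54.25
position: [489.1, -139.5, 54.7]
ee_rot: [-0.642, 0.767, 0.002, 0.003]
contact_force: [0.0, 0.1, -0.8]
gripper_width: 37.9
grasp_force: 60.0
```

```bash
python3 -c "
from h import *
at()"
```

```text
jig [-0.2 38.4] z 54.7 Fjig [-0.   0.1] -0.8 t 54.25 w 37.9 g 60.00189006328583
```

Lower 1.5 more, release, rise; then close and go behind it to push.

Call:
step_arm([
  {"slide":[0,0,1],"dr":[0,0,0],"jaw":30},
  {"slide":[0,0,2],"dr":[0,0,0],"jaw":30},
  {"slide":[0,0,2],"dr":[0,0,0],"jaw":30},
  {"slide":[0,0,1],"dr":[0,0,0],"jaw":42},
  {"slide":[0,0,1],"dr":[0,0,0],"jaw":50},
  {"slide":[0,0,1],"dr":[0,0,0],"jaw":55},
  {"slide":[0,0,1],"dr":[0,0,0],"jaw":55},
  {"slide":[0,0,-25],"dr":[0,0,0],"jaw":55},
])

```text
clock: 55.25
position: [487.4, -139.6, 78.3]
ee_rot: [-0.642, 0.767, 0.004, 0.001]
contact_force: [0.7, -0.9, 0.2]
gripper_width: 54.9
grasp_force: 0.0
```

Call:
step_arm([
  {"slide":[0,0,-25],"dr":[0,0,0],"jaw":55},
  {"slide":[-10,0,-35],"dr":[0,0,0],"jaw":20},
  {"slide":[-45,0,-35],"dr":[0,0,0],"jaw":0},
  {"slide":[-60,0,-35],"dr":[0,0,0],"jaw":0},
  {"slide":[-60,0,-10],"dr":[0,0,0],"jaw":0},
  {"slide":[-60,0,24],"dr":[0,0,0],"jaw":0},
  {"slide":[-60,0,24],"dr":[0,0,0],"jaw":0},
  {"slide":[-50,0,24],"dr":[0,0,0],"jaw":0},
])

```text
clock: 56.25
position: [498.6, -90.2, 56.8]
ee_rot: [-0.643, 0.766, 0.002, 0.003]
contact_force: [-0.1, -0.8, -0.1]
gripper_width: 0.1
grasp_force: 0.0
```

```bash
python3 -c "
from h import *
at();gj(0,66,56,0)"
```

```text
jig [ 0.4 88.6] z 56.8 Fjig [-0.  -0.8] -0.1 t 56.25 w 0.1 g 0.0
slide [22.6, 0.5, 0.6] dr [-0.01, 0.05, 0.02] at [498.6 -90.2  56.8] phi 170.0 t 56.25 w 0.1 F [-0.1 -0.8 -0.1]
```

Call:
step_arm([
  {"slide":[5,0,0],"dr":[0,0,0],"jaw":0},
  {"slide":[10,0,0],"dr":[0,0,0],"jaw":0},
  {"slide":[15,0,0],"dr":[0,0,0],"jaw":0},
  {"slide":[19,0,0],"dr":[0,0,0],"jaw":0},
  {"slide":[23,0,0],"dr":[0,0,0],"jaw":0},
  {"slide":[26,0,0],"dr":[0,0,0],"jaw":0},
  {"slide":[28,0,0],"dr":[0,0,0],"jaw":0},
  {"slide":[30,0,0],"dr":[0,0,0],"jaw":0},
])

```text
clock: 57.25
position: [493.5, -116.9, 56.2]
ee_rot: [-0.642, 0.767, 0.003, 0.005]
contact_force: [-0.1, 25.5, 6.1]
gripper_width: 0.2
grasp_force: 12.5
```

```bash
python3 -c "
from h import *
at();go([593.4,345.6,130],76)"
```

```text
jig [ 0.2 61.4] z 56.2 Fjig [-4.7 25. ] 6.1 t 57.25 w 0.2 g 12.498600482940674
slide [-473.6, -16.7, -68.3] dr [-0.08, 0.05, -10.77] at [ 493.5 -116.9   56.2] phi 169.8 t 57.25 w 0.2 F [-0.1 25.5  6.1]
```

Call:
step_arm([
  {"slide":[-15,0,-5],"dr":[0,0,0],"jaw":0},
  {"slide":[-60,-2,-50],"dr":[0,0,-1.2],"jaw":40},
  {"slide":[-120,-4,-75],"dr":[0,0,-2.5],"jaw":85},
  {"slide":[-180,-6,-75],"dr":[0,0,-3.8],"jaw":85},
  {"slide":[-240,-8,-75],"dr":[0,0,-5.1],"jaw":85},
  {"slide":[-300,-10,-75],"dr":[0,0,-6.4],"jaw":85},
  {"slide":[-360,-12,-75],"dr":[0,0,-7.7],"jaw":85},
  {"slide":[-420,-14,-75],"dr":[0,0,-9],"jaw":85},
])

```text
clock: 58.25
position: [579.9, 292.3, 133.6]
ee_rot: [0.971, -0.24, -0.0, -0.003]
contact_force: [1.0, 0.2, 0.6]
gripper_width: 85.0
grasp_force: 0.0
```

```bash
python3 -c "
from h import *
go([593.4,345.6,70],76)"
```

```text
slide [-12.8, -53.1, 63.9] dr [-0.04, 0.01, -1.72] at [579.9 292.3 133.6] phi -117.8 t 58.25 w 85.0 F [1.  0.2 0.6]
```

Call:
step_arm([
  {"slide":[-8,-30,10],"dr":[0,0,-1],"jaw":85},
  {"slide":[-13,-50,30],"dr":[0,0,-1.7],"jaw":85},
  {"slide":[-13,-50,50],"dr":[0,0,-1.7],"jaw":85},
  {"slide":[-13,-50,63],"dr":[0,0,-1.7],"jaw":85},
  {"slide":[-13,-50,63],"dr":[0,0,-1.7],"jaw":85},
  {"slide":[-13,-50,63],"dr":[0,0,-1.7],"jaw":85},
  {"slide":[-13,-50,63],"dr":[0,0,-1.7],"jaw":85},
  {"slide":[-13,-50,63],"dr":[0,0,-1.7],"jaw":85},
])

```text
clock: 59.25
position: [592.5, 341.4, 72.1]
ee_rot: [0.992, -0.126, 0.001, -0.004]
contact_force: [-0.3, 0.1, -0.8]
gripper_width: 84.9
grasp_force: 0.0
```

```bash
python3 -c "
from h import *
go([593.4,345.6,11],76);dow()"
```

```text
slide [-0.2, -3.8, 61.1] dr [-0.06, -0.0, -0.07] at [592.5 341.4  72.1] phi -104.5 t 59.25 w 84.9 F [-0.3  0.1 -0.8]
dowel [587.9 341.2] phi 85.5 [np.float64(54.0), np.float64(71.0)] [325. 221.]
```

Call:
step_arm([
  {"slide":[0,-3,20],"dr":[0,0,-0.1],"jaw":85},
  {"slide":[0,-3,45],"dr":[0,0,-0.1],"jaw":85},
  {"slide":[0,-3,61],"dr":[0,0,-0.1],"jaw":85},
  {"slide":[0,-3,61],"dr":[0,0,-0.1],"jaw":60},
  {"slide":[0,-3,61],"dr":[0,0,-0.1],"jaw":30},
  {"slide":[0,-3,61],"dr":[0,0,-0.1],"jaw":30},
  {"slide":[0,-3,61],"dr":[0,0,-0.1],"jaw":30},
  {"slide":[0,-3,61],"dr":[0,0,-0.1],"jaw":30},
])

```text
clock: 60.3
position: [593.8, 345.3, 11.6]
ee_rot: [0.993, -0.119, 0.001, -0.004]
contact_force: [0.1, -0.3, 3.8]
gripper_width: 38.1
grasp_force: 60.5
```

Call:
step_arm([
  {"slide":[0,0,-10],"dr":[0,0,0],"jaw":30},
  {"slide":[0,0,-30],"dr":[0,0,0],"jaw":30},
  {"slide":[0,0,-60],"dr":[0,0,0],"jaw":30},
  {"slide":[0,0,-100],"dr":[0,0,0],"jaw":30},
  {"slide":[0,0,-112],"dr":[0,0,0],"jaw":30},
  {"slide":[0,0,-112],"dr":[0,0,0],"jaw":30},
  {"slide":[0,0,-112],"dr":[0,0,0],"jaw":30},
  {"slide":[0,0,-112],"dr":[0,0,0],"jaw":30},
])

```text
clock: 61.3
position: [592.2, 343.3, 120.4]
ee_rot: [0.993, -0.12, -0.001, -0.002]
contact_force: [0.5, -0.2, -0.7]
gripper_width: 37.8
grasp_force: 60.4
```

```bash
python3 -c "
from h import *
at();gj(0,86,118,0);dow();blk('t9')
im=optics.get_image('wrist');h=cv2.cvtColor(im,cv2.COLOR_BGR2HSV);d=((h[...,0]<25)&(h[...,1]>70)&(h[...,2]>60));c=d[:,310:335].mean(1);r=np.where(c>.6)[0];print(r.min(),r.max(), [np.where(d[q,250:400])[0][[0,-1]]+250 for q in (215,240,270,300)])
im=cv2.imread('pics/w3.png');h=cv2.cvtColor(im,cv2.COLOR_BGR2HSV);d=((h[...,0]<25)&(h[...,1]>70)&(h[...,2]>60));c=d[:,310:335].mean(1);r=np.where(c>.6)[0];print(r.min(),r.max())"
```

```text
jig [ 15.8 531.8] z 120.4 Fjig [ 0.5 -0.1] -0.7 t 61.3 w 37.8 g 60.41685104370117
slide [11.7, 446.0, 0.4] dr [-0.01, 0.04, 10.81] at [592.2 343.3 120.4] phi -103.7 t 61.3 w 37.8 F [ 0.5 -0.2 -0.7]
dowel [520.1 357.2] phi 81.1 [np.float64(76.0), np.float64(141.0)] [327. 267.]
block jig [-0.2 -5.2] ang -0.2 [np.float64(57.0), np.float64(237.0)]
202 331 [array([282, 362]), array([283, 361]), array([285, 385]), array([286, 359])]
202 332
```

Call:
step_arm([
  {"slide":[2,55,0],"dr":[0,0,1.3],"jaw":30},
  {"slide":[3,110,0],"dr":[0,0,2.6],"jaw":30},
  {"slide":[4,165,0],"dr":[0,0,3.9],"jaw":30},
  {"slide":[6,220,0],"dr":[0,0,5.2],"jaw":30},
  {"slide":[8,275,0],"dr":[0,0,6.5],"jaw":30},
  {"slide":[10,330,0],"dr":[0,0,7.8],"jaw":30},
  {"slide":[11,385,0],"dr":[0,0,9.1],"jaw":30},
  {"slide":[12,430,0],"dr":[0,0,10.4],"jaw":30},
])

```text
clock: 62.45
position: [501.9, -78.5, 119.3]
ee_rot: [-0.661, 0.751, 0.002, 0.003]
contact_force: [-0.0, -0.5, -0.8]
gripper_width: 37.9
grasp_force: 60.4
```

```bash
python3 -c "
from h import *
at();gj(0,83,95,0)"
```

```text
jig [  1.6 100.6] z 119.3 Fjig [ 0.  -0.5] -0.8 t 62.45 w 37.9 g 60.37317752838135
slide [17.7, 2.5, 24.2] dr [-0.0, 0.05, 0.36] at [501.9 -78.5 119.3] phi 172.7 t 62.45 w 37.9 F [-0.  -0.5 -0.8]
```

Call:
step_arm([
  {"slide":[10,2,0],"dr":[0,0,0.3],"jaw":30},
  {"slide":[17,2,10],"dr":[0,0,0.36],"jaw":30},
  {"slide":[17,2,24],"dr":[0,0,0.36],"jaw":30},
  {"slide":[17,2,24],"dr":[0,0,0.36],"jaw":30},
  {"slide":[17,2,24],"dr":[0,0,0.36],"jaw":30},
  {"slide":[17,2,24],"dr":[0,0,0.36],"jaw":30},
  {"slide":[17,2,24],"dr":[0,0,0.36],"jaw":30},
  {"slide":[17,2,24],"dr":[0,0,0.36],"jaw":30},
])

```text
clock: 63.45
position: [498.7, -93.1, 95.3]
ee_rot: [-0.644, 0.765, 0.002, 0.003]
contact_force: [-0.8, -0.3, -0.1]
gripper_width: 37.8
grasp_force: 60.4
```

```bash
python3 -c "
from h import *
at();gj(0,82,54,0)"
```

```text
jig [ 1.  85.7] z 95.3 Fjig [-0.8 -0.4] -0.1 t 63.45 w 37.8 g 60.37628531455994
slide [4.0, 1.1, 41.3] dr [-0.01, 0.05, 0.05] at [498.7 -93.1  95.3] phi 170.2 t 63.45 w 37.8 F [-0.8 -0.3 -0.1]
```

Call:
step_arm([
  {"slide":[4,1,5],"dr":[0,0,0],"jaw":30},
  {"slide":[4,1,12],"dr":[0,0,0],"jaw":30},
  {"slide":[4,1,20],"dr":[0,0,0],"jaw":30},
  {"slide":[4,1,28],"dr":[0,0,0],"jaw":30},
  {"slide":[4,1,34],"dr":[0,0,0],"jaw":30},
  {"slide":[4,1,38],"dr":[0,0,0],"jaw":30},
  {"slide":[4,1,41],"dr":[0,0,0],"jaw":30},
  {"slide":[4,1,41],"dr":[0,0,0],"jaw":30},
])

```text
clock: 64.45
position: [496.9, -96.6, 53.9]
ee_rot: [-0.644, 0.765, 0.002, 0.003]
contact_force: [-0.4, 0.2, 0.1]
gripper_width: 37.8
grasp_force: 60.4
```

```bash
python3 -c "
from h import *
at()"
```

```text
jig [-0.1 81.9] z 53.9 Fjig [-0.5  0.2] 0.1 t 64.45 w 37.8 g 60.376524925231934
```

Call:
step_arm([
  {"slide":[0,0,1],"dr":[0,0,0],"jaw":30},
  {"slide":[0,0,1],"dr":[0,0,0],"jaw":30},
  {"slide":[0,0,1],"dr":[0,0,0],"jaw":42},
  {"slide":[0,0,1],"dr":[0,0,0],"jaw":50},
  {"slide":[0,0,1],"dr":[0,0,0],"jaw":55},
  {"slide":[0,0,1],"dr":[0,0,0],"jaw":55},
  {"slide":[0,0,-25],"dr":[0,0,0],"jaw":55},
  {"slide":[0,0,-45],"dr":[0,0,0],"jaw":55},
])

```text
clock: 65.45
position: [497.0, -97.0, 99.8]
ee_rot: [-0.644, 0.765, 0.002, 0.003]
contact_force: [0.0, -0.3, -0.4]
gripper_width: 55.1
grasp_force: 0.0
```

Call:
step_arm([
  {"slide":[0,0,-10],"dr":[0,0,0],"jaw":30},
  {"slide":[-30,0,-10],"dr":[0,0,0],"jaw":0},
  {"slide":[-56,0,-10],"dr":[0,0,0],"jaw":0},
  {"slide":[-56,0,15],"dr":[0,0,0],"jaw":0},
  {"slide":[-56,0,46],"dr":[0,0,0],"jaw":0},
  {"slide":[-56,0,46],"dr":[0,0,0],"jaw":0},
  {"slide":[-50,0,46],"dr":[0,0,0],"jaw":0},
  {"slide":[-46,0,46],"dr":[0,0,0],"jaw":0},
])

```text
clock: 66.45
position: [505.5, -51.7, 54.6]
ee_rot: [-0.644, 0.765, 0.002, 0.004]
contact_force: [-0.4, 0.0, 0.9]
gripper_width: 0.2
grasp_force: 0.0
```

```bash
python3 -c "
from h import *
at()"
```

```text
jig [  0.4 127.7] z 54.6 Fjig [-0.4 -0.1] 0.9 t 66.45 w 0.2 g 0.0
```

Call:
step_arm([
  {"slide":[3,0,0],"dr":[0,0,0],"jaw":0},
  {"slide":[5,0,0],"dr":[0,0,0],"jaw":0},
  {"slide":[7,0,0],"dr":[0,0,0],"jaw":0},
  {"slide":[9,0,0],"dr":[0,0,0],"jaw":0},
  {"slide":[11,0,0],"dr":[0,0,0],"jaw":0},
  {"slide":[13,0,0],"dr":[0,0,0],"jaw":0},
  {"slide":[14,0,0],"dr":[0,0,0],"jaw":0},
  {"slide":[15,0,0],"dr":[0,0,0],"jaw":0},
])

```text
clock: 67.45
position: [503.3, -62.7, 53.6]
ee_rot: [-0.644, 0.765, 0.003, 0.005]
contact_force: [-2.1, 22.3, 4.7]
gripper_width: -0.1
grasp_force: 11.1
```

```bash
python3 -c "
from h import *
at()"
```

```text
jig [  0.2 116.5] z 53.6 Fjig [-6.1 21.6] 4.7 t 67.45 w -0.1 g 11.10229566693306
```

Call:
step_arm([
  {"slide":[-12,0,0],"dr":[0,0,0],"jaw":0},
  {"slide":[-12,0,-60],"dr":[0,0,0],"jaw":0},
  {"slide":[-12,0,-120],"dr":[0,0,0],"jaw":0},
  {"slide":[-12,-40,-165],"dr":[0,0,0],"jaw":0},
  {"slide":[-12,-90,-195],"dr":[0,0,0],"jaw":0},
  {"slide":[0,-140,-200],"dr":[0,0,0],"jaw":0},
  {"slide":[40,-175,-200],"dr":[0,0,0],"jaw":0},
  {"slide":[90,-180,-200],"dr":[0,0,0],"jaw":0},
])

```text
clock: 68.45
position: [665.3, -187.8, 250.4]
ee_rot: [-0.645, 0.765, 0.003, 0.002]
contact_force: [-0.2, -1.2, -0.2]
gripper_width: -0.0
grasp_force: 0.0
```

```bash
python3 -c "
from h import *
at();gj(178,0,190,0);blk('t10')"
```

```text
jig [181.7  22. ] z 250.4 Fjig [-0.  -1.2] -0.2 t 68.45 w -0.0 g 0.0
slide [22.4, 3.8, 60.2] dr [0.02, 0.04, 0.06] at [ 665.3 -187.8  250.4] phi 170.3 t 68.45 w -0.0 F [-0.2 -1.2 -0.2]
block jig [ -0.2 -20.6] ang 0.1 [np.float64(57.0), np.float64(206.0)]
```

```bash
python3 -c "
from h import *
t=cv2.resize(cv2.imread('pics/t10.png')[155:295,270:425],(664,600),interpolation=2)
cv2.imwrite('pics/fin.png',t)"
```

```text
(no output)
```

View pics/fin.png

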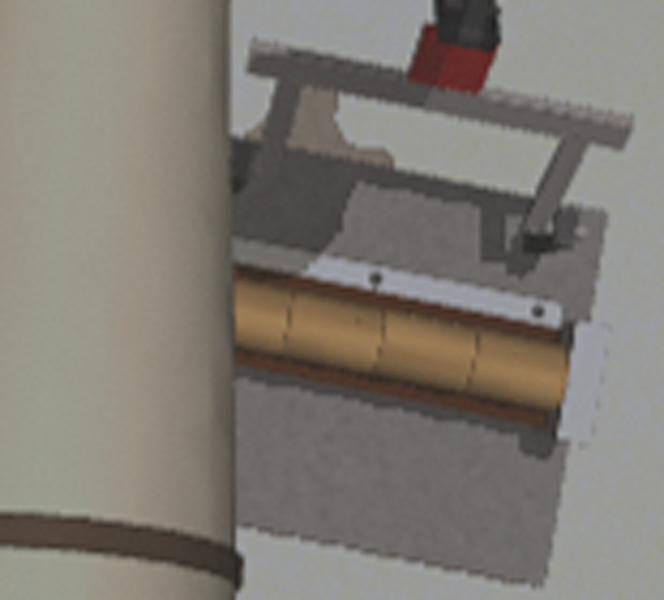

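Call:
step_arm([
  {"slide":[15,4,0],"dr":[0,0,0],"jaw":0},
  {"slide":[22,4,10],"dr":[0,0,0],"jaw":0},
  {"slide":[22,4,30],"dr":[0,0,0],"jaw":0},
  {"slide":[22,4,50],"dr":[0,0,0],"jaw":0},
  {"slide":[22,4,60],"dr":[0,0,0],"jaw":0},
  {"slide":[22,4,60],"dr":[0,0,0],"jaw":0},
  {"slide":[22,4,60],"dr":[0,0,0],"jaw":0},
  {"slide":[22,4,60],"dr":[0,0,0],"jaw":0},
])

```text
clock: 69.5
position: [656.9, -207.3, 193.6]
ee_rot: [-0.644, 0.765, 0.001, 0.003]
contact_force: [-0.1, -0.3, -0.0]
gripper_width: 0.2
grasp_force: 0.0
```

```bash
python3 -c "
from h import *
at();gj(143,0,186,0)"
```

```text
jig [176.9   1.3] z 193.6 Fjig [-0.1 -0.3] -0.0 t 69.5 w 0.2 g 0.0
slide [1.1, 34.0, 7.6] dr [-0.02, 0.05, 0.05] at [ 656.9 -207.3  193.6] phi 170.2 t 69.5 w 0.2 F [-0.1 -0.3 -0. ]
```

Call:
step_arm([
  {"slide":[0,14,0],"dr":[0,0,0],"jaw":0},
  {"slide":[0,24,2],"dr":[0,0,0],"jaw":0},
  {"slide":[0,35,3],"dr":[0,0,0],"jaw":0},
  {"slide":[0,45,0],"dr":[0,0,0],"jaw":0},
  {"slide":[0,55,-2],"dr":[0,0,0],"jaw":0},
  {"slide":[0,65,-4],"dr":[0,0,0],"jaw":0},
  {"slide":[0,75,-5],"dr":[0,0,0],"jaw":0},
  {"slide":[0,85,-5],"dr":[0,0,0],"jaw":0},
])

```text
clock: 70.5
position: [588.0, -195.1, 215.7]
ee_rot: [-0.646, 0.763, -0.017, 0.017]
contact_force: [8.6, 5.1, 39.4]
gripper_width: -0.1
grasp_force: 20.0
```

```bash
python3 -c "
from h import *
at();gj(63,0,189,0)"
```

```text
jig [107.    1.2] z 215.7 Fjig [7.6 6.5] 39.4 t 70.5 w -0.1 g 20.026205498725176
slide [0.7, 45.3, 24.6] dr [-0.35, 0.03, 0.1] at [ 588.  -195.1  215.7] phi 170.6 t 70.5 w -0.1 F [ 8.6  5.1 39.4]
```

Call:
step_arm([
  {"slide":[0,0,-15],"dr":[0,0,0],"jaw":0},
  {"slide":[0,0,-40],"dr":[0,0,0],"jaw":0},
  {"slide":[0,-30,-50],"dr":[0,0,0],"jaw":0},
  {"slide":[0,-70,-50],"dr":[0,0,0],"jaw":0},
  {"slide":[0,-85,-50],"dr":[0,0,0],"jaw":0},
  {"slide":[0,-85,-50],"dr":[0,0,0],"jaw":0},
  {"slide":[0,-85,-50],"dr":[0,0,0],"jaw":0},
  {"slide":[0,-85,-50],"dr":[0,0,0],"jaw":0},
])

```text
clock: 71.5
position: [655.7, -207.7, 248.2]
ee_rot: [-0.644, 0.765, 0.002, 0.003]
contact_force: [0.9, 0.2, -0.4]
gripper_width: -0.2
grasp_force: 0.0
```

```bash
cat >> h.py <<'E'
def strap():
    for n in('scene','top','wrist'):
        K,V=cam(n);im=optics.get_image(n);h=cv2.cvtColor(im,cv2.COLOR_BGR2HSV)
        d=(((h[...,0]<8)|(h[...,0]>172))&(h[...,1]>140)&(h[...,2]>60)).astype(np.uint8)
        T=[]
        for c in cv2.findContours(d,0,2)[0]:
            if cv2.contourArea(c)<25: continue
            m=cv2.moments(c);u=np.array([m['m10'],m['m01']])/m['m00']
            best=min(((np.hypot(*(proj(K,V,[*(MJ@[85-113*np.cos(a),0]+O),85.3+113*np.sin(a)])-u)),a) for a in np.arange(-.15,2.45,.02)))
            T.append((best[0].round(1),round(best[1],2),u.round().tolist()))
        print(n,min(T) if T else None)
E
python3 -c "
from h import *
at();strap()"
```

```text
jig [175.8   0.7] z 248.2 Fjig [0.9 0.3] -0.4 t 71.5 w -0.2 g 0.0
scene (np.float64(129.5), np.float64(2.43), [128.0, 176.0])
top (np.float64(88.7), np.float64(0.85), [447.0, 256.0])
wrist (np.float64(4.5), np.float64(1.59), [445.0, 223.0])
```

Call:
step_arm([
  {"slide":[0,0,25],"dr":[0,0,0],"jaw":0},
  {"slide":[0,0,50],"dr":[0,0,0],"jaw":0},
  {"slide":[0,0,66],"dr":[0,0,0],"jaw":0},
  {"slide":[0,0,66],"dr":[0,0,0],"jaw":0},
  {"slide":[0,20,66],"dr":[0,0,0],"jaw":0},
  {"slide":[0,40,66],"dr":[0,0,0],"jaw":0},
  {"slide":[0,55,66],"dr":[0,0,0],"jaw":0},
  {"slide":[0,66,66],"dr":[0,0,0],"jaw":0},
])

```text
clock: 72.65
position: [591.9, -196.2, 183.3]
ee_rot: [-0.644, 0.765, 0.001, 0.004]
contact_force: [2.1, -0.8, 0.6]
gripper_width: -0.3
grasp_force: 1.3
```

```bash
python3 -c "
from h import *
at()"
```

```text
jig [111.1   0.7] z 183.3 Fjig [ 2.2 -0.4] 0.6 t 72.65 w -0.3 g 1.3479874155018479
```

Call:
step_arm([
  {"slide":[0,10,0],"dr":[0,0,0],"jaw":0},
  {"slide":[0,20,-1],"dr":[0,0,0],"jaw":0},
  {"slide":[0,30,-2],"dr":[0,0,0],"jaw":0},
  {"slide":[0,40,-1],"dr":[0,0,0],"jaw":0},
  {"slide":[0,50,1],"dr":[0,0,0],"jaw":0},
  {"slide":[0,60,5],"dr":[0,0,0],"jaw":0},
  {"slide":[0,67,9],"dr":[0,0,0],"jaw":0},
  {"slide":[0,74,14],"dr":[0,0,0],"jaw":0},
])

```text
clock: 73.65
position: [517.8, -183.4, 167.6]
ee_rot: [-0.644, 0.765, 0.002, 0.003]
contact_force: [0.4, 0.4, 2.4]
gripper_width: 0.1
grasp_force: 1.0
```

```bash
python3 -c "
from h import *
at();strap()"
```

```text
jig [35.8  0.3] z 167.6 Fjig [0.4 0.5] 2.4 t 73.65 w 0.1 g 0.9691353415297499
scene (np.float64(1.1), np.float64(0.75), [295.0, 142.0])
top (np.float64(88.6), np.float64(0.85), [447.0, 256.0])
wrist (np.float64(4.6), np.float64(0.83), [373.0, 256.0])
```

Call:
step_arm([
  {"slide":[0,11,9],"dr":[0,0,0],"jaw":0},
  {"slide":[0,21,20],"dr":[0,0,0],"jaw":0},
  {"slide":[0,29,32],"dr":[0,0,0],"jaw":0},
  {"slide":[0,35,45],"dr":[0,0,0],"jaw":0},
  {"slide":[0,38,55],"dr":[0,0,0],"jaw":0},
  {"slide":[0,40,63],"dr":[0,0,0],"jaw":0},
  {"slide":[0,42,69],"dr":[0,0,0],"jaw":0},
  {"slide":[0,42,74],"dr":[0,0,0],"jaw":0},
])

```text
clock: 74.8
position: [477.0, -175.7, 93.1]
ee_rot: [-0.644, 0.765, 0.002, 0.003]
contact_force: [-1.3, 0.0, 1.6]
gripper_width: -0.4
grasp_force: 0.6
```

```bash
python3 -c "
from h import *
at()"
```

```text
jig [-5.7  0.6] z 93.1 Fjig [-1.3 -0.2] 1.6 t 74.8 w -0.4 g 0.6474908616154096
```

Call:
step_arm([
  {"slide":[0,0,1],"dr":[0,0,0],"jaw":0},
  {"slide":[0,0,2],"dr":[0,0,0],"jaw":0},
  {"slide":[0,0,3],"dr":[0,0,0],"jaw":0},
  {"slide":[0,0,4],"dr":[0,0,0],"jaw":0},
  {"slide":[0,0,5],"dr":[0,0,0],"jaw":0},
  {"slide":[0,0,5],"dr":[0,0,0],"jaw":0},
  {"slide":[0,0,6],"dr":[0,0,0],"jaw":0},
  {"slide":[0,0,6],"dr":[0,0,0],"jaw":0},
])

```text
clock: 75.8
position: [477.2, -175.7, 89.3]
ee_rot: [-0.644, 0.765, 0.002, 0.003]
contact_force: [-4.5, 2.6, 12.5]
gripper_width: 0.3
grasp_force: 6.3
```

```bash
python3 -c "
from h import *
at()"
```

```text
jig [-5.5  0.7] z 89.3 Fjig [-4.9  1.7] 12.5 t 75.8 w 0.3 g 6.280313270981424
```

Call:
step_arm([
  {"slide":[0,0,-10],"dr":[0,0,0],"jaw":0},
  {"slide":[0,0,-40],"dr":[0,0,0],"jaw":0},
  {"slide":[0,0,-90],"dr":[0,0,0],"jaw":0},
  {"slide":[0,0,-140],"dr":[0,0,0],"jaw":0},
  {"slide":[-40,20,-160],"dr":[0,0,0],"jaw":0},
  {"slide":[-100,40,-160],"dr":[0,0,0],"jaw":0},
  {"slide":[-160,60,-160],"dr":[0,0,0],"jaw":0},
  {"slide":[-220,70,-160],"dr":[0,0,0],"jaw":0},
])

```text
clock: 76.8
position: [444.9, 53.7, 249.8]
ee_rot: [-0.644, 0.765, 0.002, 0.004]
contact_force: [1.9, 0.6, -0.3]
gripper_width: -0.2
grasp_force: 0.0
```

Call:
step_arm([
  {"slide":[-30,0,0],"dr":[0,0,0],"jaw":0},
  {"slide":[-60,0,0],"dr":[0,0,0],"jaw":0},
  {"slide":[-60,0,0],"dr":[0,0,0],"jaw":0},
  {"slide":[-60,0,0],"dr":[0,0,0],"jaw":0},
  {"slide":[-60,0,0],"dr":[0,0,0],"jaw":0},
  {"slide":[-60,0,0],"dr":[0,0,0],"jaw":0},
  {"slide":[-60,0,0],"dr":[0,0,0],"jaw":0},
  {"slide":[-60,0,0],"dr":[0,0,0],"jaw":0},
])

```text
clock: 77.8
position: [455.6, 110.8, 249.5]
ee_rot: [-0.644, 0.765, 0.002, 0.003]
contact_force: [-0.4, 1.2, -0.2]
gripper_width: -0.3
grasp_force: 0.0
```

```bash
python3 -c "
from h import *
at();strap();blk('t11')"
```

```text
jig [-77.5 278.8] z 249.5 Fjig [-0.6  1.1] -0.2 t 77.8 w -0.3 g 0.0
scene (np.float64(0.6), np.float64(0.03), [303.0, 151.0])
top (np.float64(0.3), np.float64(0.07), [355.0, 245.0])
wrist None
block jig [-20.9  -8.2] ang 11.3 [np.float64(237.0), np.float64(58.0)]
```

```bash
python3 -c "
from h import *
def lo(n):
    h=cv2.cvtColor(cv2.imread(f'pics/{n}.png'),cv2.COLOR_BGR2HSV);d=(h[...,1]>90)&((h[...,0]<20)|(h[...,0]>170));d[:215]=0;d[275:]=0
    r=[(np.where(d[:,c])[0].max() if d[:,c].any() else 0) for c in range(306,402,6)];cc=np.where(d[245:262].any(0)[295:405])[0]+295
    return r,cc.min(),cc.max()
for n in('t3','t9','t11'):print(lo(n))
K,V=cam('top');im=cv2.imread('pics/t11.png')
h=cv2.cvtColor(im,cv2.COLOR_BGR2HSV);print([h[tuple(np.round(proj(K,V,[*(MJ@[-12,y]+O),76])).astype(int)[::-1])].tolist() for y in(-87,-32,23,78)])"
```

```text
([0, np.int64(236), np.int64(237), np.int64(239), np.int64(240), np.int64(241), np.int64(242), np.int64(243), np.int64(245), np.int64(246), np.int64(247), np.int64(248), np.int64(250), np.int64(251), np.int64(252), np.int64(253)], np.int64(354), np.int64(396))
([0, np.int64(236), np.int64(237), np.int64(239), np.int64(240), np.int64(241), np.int64(242), np.int64(243), np.int64(245), np.int64(246), np.int64(247), np.int64(248), np.int64(250), np.int64(251), np.int64(252), np.int64(253)], np.int64(353), np.int64(401))
([0, np.int64(236), np.int64(237), np.int64(239), np.int64(240), np.int64(241), np.int64(242), np.int64(251), np.int64(253), np.int64(253), np.int64(247), np.int64(248), np.int64(250), np.int64(251), np.int64(252), np.int64(253)], np.int64(346), np.int64(401))
[[18, 86, 74], [16, 96, 74], [15, 110, 97], [15, 107, 93]]
```

Block edge unchanged since home; strap is level and the row tight. Handing in.

```bash
python3 -c "
from h import *
print(arm.job_done())"
```

```text
the job is handed in; nothing more can be done
None
```

I handed the job in: the V-block is home, all four dowels lie in one tight row against the end stop, and the strap is down level on them. The glue bottle, tape measure and screwdriver were not approached. These are my own measurements; the hand-in returned no verdict.

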